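Wheel the ring boxes away under the counter shelf

TASK

It is closing time: put every small blue ring box that is out, on the counter or on top of the shelf, in the trolley's tray, each down flat in a single layer. Then roll the loaded trolley on the open counter, handle end trailing, until both of its swivel castors trail straight, and only then steer it, still rolling on its wheels, squarely in under the shelf until the tray's handle-side edge is flush with the shelf's front edge; leave the other things on the counter where they are.

Things in the scene. Friction and masses are not known exactly. Their poses are not given: they have to be found in the camera images.
- trolley: wheeled grey open tray, 185 long (x) x 155 wide, about 0.7 kg. Origin on the counter under the tray's middle; x forward (away from the handle), y left, z up. Tray floor 40 above the counter, rim 58; inside 177 x 147, walls 4. Rear wheels (70 behind the origin) fixed in direction; front pair swivel freely. Rolls at under 2 N. Room for six ring boxes: x -57, 0, 57 by y +-36, long sides along x
- handle (a point): middle of the trolley's push bar: level, rubber-covered, 15 thick, along the trolley's y, 100 long between its uprights, 180 above the counter, 40 behind the tray's rear edge (132.5 behind the trolley's origin); clear from above
- rear_edge (a point): middle of the tray's rear (handle side) edge, projected on the counter: 92.5 behind the trolley's origin; axes as the trolley's
- front_edge (a point): middle of the tray's front edge, projected on the counter: 92.5 ahead of the trolley's origin; axes as the trolley's
- left_hub (a point): wheel hub of the left swivel castor, 12 from its upright pivot, which is at (72, 58) in the trolley's frame. Trailing straight, the hub is directly behind the pivot, at (60, 58). Starts turned at least 0.8 rad from straight; 50 to 100 of straight forward travel swings it round
- right_hub (a point): the same for the right swivel castor: pivot at (72, -58), hub at (60, -58) when it trails straight
- shelf: white laminate shelf fixed on the counter, the parking bay under it, its mouth towards the trolley. Origin on the counter in mid-mouth, in the plane of the shelf's front edge; x into the bay, y left, z up. 260 deep, 237 wide outside; side walls 16 thick; bay 205 wide, 105 high; top board 18 thick, its top 123 above the counter. A fixed pen tray 30 high stands on top from x = 190 to 250
- box1_centre (a point): ring box: a dark blue box 48 x 42 x 40 (its own x, y, z; z is up when it stands on its base) with a hinged lid and a brass clasp, 60 g, closed and firm. This point is its centre, 20 above its base, axes as the box's. Starts standing on the counter in front of the robot; may be absent
- box2_centre (a point): ring box: a dark blue box 48 x 42 x 40 (its own x, y, z; z is up when it stands on its base) with a hinged lid and a brass clasp, 60 g, closed and firm. This point is its centre, 20 above its base, axes as the box's. Starts standing on the counter in front of the robot; may be absent
- box3_centre (a point): ring box: a dark blue box 48 x 42 x 40 (its own x, y, z; z is up when it stands on its base) with a hinged lid and a brass clasp, 60 g, closed and firm. This point is its centre, 20 above its base, axes as the box's. Starts standing on the counter in front of the robot; may be absent
- box4_centre (a point): ring box: a dark blue box 48 x 42 x 40 (its own x, y, z; z is up when it stands on its base) with a hinged lid and a brass clasp, 60 g, closed and firm. This point is its centre, 20 above its base, axes as the box's. Starts standing on the counter in front of the robot; may be absent
- box5_centre (a point): ring box: a dark blue box 48 x 42 x 40 (its own x, y, z; z is up when it stands on its base) with a hinged lid and a brass clasp, 60 g, closed and firm. This point is its centre, 20 above its base, axes as the box's. Starts standing on top of the shelf, near its front edge; may be absent
- box6_centre (a point): ring box: a dark blue box 48 x 42 x 40 (its own x, y, z; z is up when it stands on its base) with a hinged lid and a brass clasp, 60 g, closed and firm. This point is its centre, 20 above its base, axes as the box's. Starts standing on top of the shelf, near its front edge; may be absent
- stapler: black stapler 130 x 34 x 46, long along its x; origin under its middle. Leave alone
- calculator: flat grey desk calculator 145 x 82 x 16; origin under its middle. Leave alone
- mug: white mug, 76 across, 85 high, handle at its +y; origin under its middle. Leave alone
- mouse: black computer mouse 105 x 60 x 33; origin under its middle. Leave alone
- wallet_box: flat brown cardboard wallet box 95 x 115 x 28, beyond the trolley; not a ring box, leave alone
- card_terminal: black card terminal 160 x 78 x 41, beyond the trolley; leave alone
- tape_dispenser: black tape dispenser 150 x 56 x 78; leave alone
There are look-alikes about, which are no part of the job. Leave any brown look-alike of the part that bears box4_centre alone.

How it is judged:
By the outcome, as a careful person would: the job done as asked, in the order asked, and still so for the second after the job is handed in, with the robot touching nothing.
Of box1, box2, box3, box4, box5, box6 only 3 to 5 are there at a start; the rules pass over those that are not, and their reading is None.
At some moment in a run one of box1, box2, box3, box4, box5, box6 may be knocked a few centimetres aside while the robot is not near it.
Once in a run the grip may slacken for a moment while it holds something.
It also fails if it takes over 210 s, if anything falls off the work surface, if the arm or the gripper's body presses on something with over 40 N, if the wrist force passes 120 N, or if a joint passes its speed limit or range.

ROBOT

A 6-joint arm with a two-finger parallel gripper is mounted at the origin on the work surface. World frame = base frame: x ahead of the robot, y to its left, z up, the work surface at z = 0. Lengths are in m, angles in rad, forces in N, time in s.
With the tool pointing down it reaches from about 0.35 to 0.975 m from the base axis. Payload 4.9 kg.
Tool frame: the origin (TCP) lies at the very end of the fingers, on their centre line; the grasp point (between the pads) lies 19 mm behind it; z points along the fingers, y is the line along which they close (so a half turn about z gives the same grasp; the last joint's range is limited). The gripper opens to 85 mm and grips with 20 to 120 N. Pads are 22 mm wide; open, the fingers measure 114 mm over their backs; the gripper's body (76 mm by 85 mm) begins 54 mm behind the grasp point. The pads swing forward as they close: fully open they stand 13 mm farther back than shut.
Start: joints at [-1.421, 0.053, 1.613, -0, 1.476, -0.119], TCP at [0.166, -0.603, 0.231] pointing down, gripper open.
Joint ranges: [-3.01, 3.01], [-1.01, 2.22], [0.06, 2.58], [-1.02, 4.17], [0.09, 2.62], [-3.14, 3.14]. Speed limits (rad/s): [2.57, 2.57, 3.14, 3.14, 3.14, 3.14].

INTERFACE

Orientations are given as a unit quaternion [w, x, y, z].
In Python, from plant import manip gives the robot as it stands.
- The arm moves only by the tool play_rows, never from a script. Its argument "series" is a list that holds one entry, the list of rows, each a list of 7 numbers: the shift along the world's x, y, z in m, then the turn, a rotation vector about the world's x, y, z in degrees, then the opening, from 0 (shut) to 1 (fully open). In form: [[[dx, dy, dz, rx, ry, rz, grip], ...]]. A call has 1 to 10 rows; each row shifts and turns the commanded pose from where the row before left it; what a row does not reach is not made up. A row lasts 1/10 s, in which the tool goes at most 50 mm and 8.59 degrees, less where a joint would pass 70% of its speed; a pose out of reach is approached as far as the arm can. A call with a gripper value outside its range is refused whole. The fingers move at their own pace and stop on an object; the grip force is fixed at half the most. Time passes only in rows, so rows that do not move let the fingers close. It gives the time, the measured TCP pose, the force, the opening and the grip force at its end, in the units of the state.
- manip.state(): the state, without advancing time (a new reading comes with each control period).
- manip.grab_frame(name): name is "scene" or "top"; returns a dict with "frame" (400x640x3 uint8, blue, green, red), "mtx" (3x3 intrinsics, pixels), "R" (3x3) and "t" (3): a world point X has camera coordinates R X + t. Camera axes: x right, y down, z forward; pixel columns grow to the right and rows downward; lengths in m; the calibration is good to about 2 mm. A picture is of the moment at which its call begins. There is no depth.
- manip.job_done(): hands the job in; it is judged then, once.
The state is a dict: "time": time; "joint_pos": joint angles; "joint_vel": joint speeds; "joint_efforts": joint torques, N m; "tool_pos": TCP position; "tool_rot": TCP orientation; "contact_force": force on the tool from outside, world axes, zero at the start; "ft_torque": the same for the moment, N m; "gripper_width": opening from 0.0 (shut) to 1.0 (fully open); "grasp_force": force on a finger pad.
Only numpy, scipy, OpenCV 4.12 (cv2) and the standard library are available. Lean on these libraries where they do the work, as an engineer would, in place of code of your own. Each camera call takes 0.05 s, during which the arm holds its last target. There are 200 camera calls.

## Working session

There is one attempt and no reset: what is moved stays moved. The work goes in short steps, Python scripts to look and compute and a tool call to move; the robot and the scene stay as the last step left them, time stands still between calls to the robot, and variables do not carry over. Pictures are saved under pics/ and viewed, at most 14 in all, crops included, and the job is handed in when it is done.

Besides the shell and the picture viewer there is one more tool, called after ">>>" by a JSON object that holds its "op" and its "data", one argument or row to a line. play_rows: Moves the arm, as the interface text tells. Its arguments: {"type":"object","properties":{"series":{"type":"array"}},"required":["series"]}

```bash
mkdir -p pics; ls; python3 - <<'E'
from plant import manip
import cv2
print(manip.state())
for n in("scene","top"):
    f=manip.grab_frame(n); cv2.imwrite(f"pics/{n}0.png",f["frame"]); print(n,f["mtx"].tolist(),f["R"].tolist(),f["t"].tolist())
E
```

```text
pics
{'time': 0.0, 'joint_pos': array([-1.42099576e+00,  5.33431038e-02,  1.61427510e+00, -1.25807410e-05,
        1.47601023e+00, -1.18998282e-01]), 'joint_vel': array([-1.78531735e-03, -1.03305329e-03,  1.38855550e-06, -4.51622822e-05,
        1.50967354e-04, -2.98329661e-04]), 'joint_efforts': array([ 1.99771762e-05, -3.93683231e+01, -3.70174563e+01, -8.63173204e-05,
        7.13426038e-03,  4.31440526e-06]), 'tool_pos': array([ 0.16588865, -0.60194167,  0.23008284]), 'tool_rot': array([-1.01767427e-03,  9.90981390e-01,  1.33995704e-01, -2.19368548e-05]), 'contact_force': array([-0.42770252, -0.66346135, -1.40694419]), 'ft_torque': array([ 0.01085605, -0.01296368,  0.02057611]), 'grasp_force': 0.0, 'gripper_width': 0.997335428257977}
scene [[490.1902181989205, 0.0, 321.1043336302536], [0.0, 490.1902181989205, 193.59933361241036], [0.0, 0.0, 1.0]] [[-0.7400645382810731, 0.6722047194650793, -0.02110199771813392], [0.4853337431878498, 0.5120817771463756, -0.7086772264140285], [-0.4655702276800918, -0.5347083958976929, -0.7052171966525091]] [0.4135286917763448, -0.17651330790592848, 1.829697556608034]
top [[369.86091209981544, 0.0, 316.0194696716568], [0.0, 369.86091209981544, 203.21399859698033], [0.0, 0.0, 1.0]] [[-0.01661107278037514, -0.9997834653706189, -0.01253373976918382], [-0.9853660455602054, 0.018495773627779207, -0.16944516108450436], [0.1696402915528288, 0.009535655689384278, -0.9854599143305856]] [0.025991294450875564, 0.5602697871025881, 1.0216711582437354]
```

View pics/scene0.png

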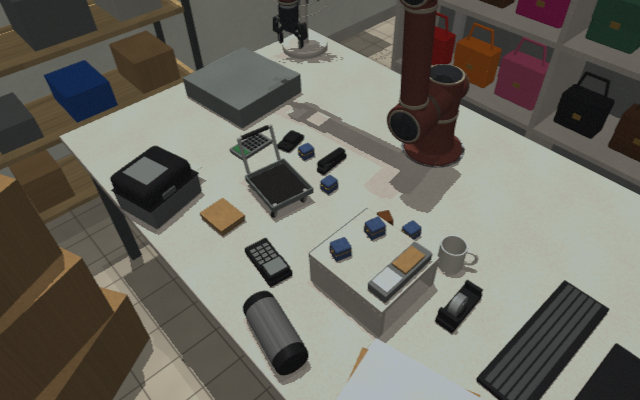

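View pics/top0.png

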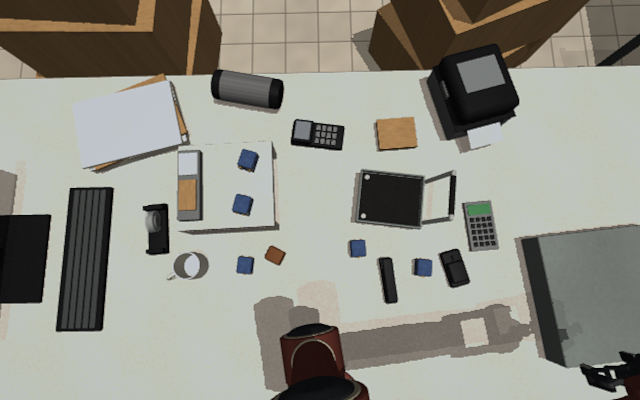

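```bash
cat > h.py <<'E'
import numpy as np, cv2
from scipy.optimize import minimize
from plant import manip
def grab(names=("scene","top")): return {n:manip.grab_frame(n) for n in names}
def proj(f,X):
    c=np.atleast_2d(X)@f["R"].T+f["t"]; p=c@f["mtx"].T; return p[:,:2]/p[:,2:]
def ray(f,px,z):
    d=f["R"].T@np.linalg.solve(f["mtx"],[px[0],px[1],1]); o=-f["R"].T@f["t"]; return (o+d*(z-o[2])/d[2])[:2]
def blue(f):
    h=cv2.cvtColor(f["frame"],cv2.COLOR_BGR2HSV); return cv2.inRange(h,(100,90,25),(130,255,255))
V=np.array([[x,y,z] for x in(-.024,.024) for y in(-.021,.021) for z in(-.02,.02)])
def verts(x,y,a,zc):
    c,s=np.cos(a),np.sin(a); return V@np.array([[c,s,0],[-s,c,0],[0,0,1]])+[x,y,zc]
S=6
def fit(fs,xy,zc,views=("scene","top")):
    data=[]
    for n in views:
        f=fs[n]; u,v=proj(f,[xy[0],xy[1],zc])[0].astype(int); w=22
        x0,y0=max(u-w,0),max(v-w,0); m=blue(f)[y0:y0+2*w,x0:x0+2*w]
        k,l,st,ce=cv2.connectedComponentsWithStats(m)
        if k<2: continue
        i=min((i for i in range(1,k) if st[i,4]>25),key=lambda i:np.hypot(*(ce[i]-[u-x0,v-y0])),default=None)
        if i is None: continue
        m=cv2.morphologyEx((l==i).astype(np.uint8)*255,cv2.MORPH_CLOSE,np.ones((5,5)))
        m=cv2.resize(m,None,fx=S,fy=S,interpolation=cv2.INTER_CUBIC)>127
        data.append((f,x0,y0,m))
    def cost(p):
        c=0
        for f,x0,y0,m in data:
            q=(proj(f,verts(p[0],p[1],p[2],zc))-[x0,y0]+.5)*S-.5
            r=np.zeros(m.shape,np.uint8); cv2.fillConvexPoly(r,cv2.convexHull((q*16).round().astype(np.int32)),1,shift=4)
            r=r>0; c+=1-(r&m).sum()/max((r|m).sum(),1)
        return c/max(len(data),1)
    best=None
    for a in np.arange(-1.5,1.5,.39):
        s=minimize(cost,[*xy,a],method="Nelder-Mead",options=dict(initial_simplex=[[xy[0],xy[1],a],[xy[0]+.008,xy[1],a],[xy[0],xy[1]+.008,a],[xy[0],xy[1],a+.25]],maxfev=150))
        if best is None or s.fun<best.fun: best=s
    return best.x,best.fun
def boxes(fs=None):
    fs=fs or grab(); f=fs["top"]
    k,l,st,ce=cv2.connectedComponentsWithStats(blue(f)); out=[]
    for i in range(1,k):
        if 80<st[i,4]<900: out.append((ce[i],st[i,4]))
    return fs,out
E
python3 - <<'E'
from h import *
fs,o=boxes()
for c,a in o:
    for z in (.02,.143):
        if z>.1 and not(c[0]<275 and c[1]<230): continue
        xy=ray(fs["top"],c,z); p,e=fit(fs,xy,z); print(c.round(),a,z,p.round(4),round(e,3))
t=fs["top"]["frame"][130:290,165:490]; cv2.imwrite("pics/tc.png",cv2.resize(t,None,fx=2.46,fy=2.46,interpolation=cv2.INTER_CUBIC))
t=fs["scene"]["frame"][115:315,225:465]; cv2.imwrite("pics/sc.png",cv2.resize(t,None,fx=3,fy=3,interpolation=cv2.INTER_CUBIC))
E
```

```text
[247. 159.] 267 0.02 [ 0.7036  0.2214 -0.301 ] 0.117
[247. 159.] 267 0.143 [ 0.667   0.1983 -0.6771] 0.375
[242. 204.] 282 0.02 [ 0.5667  0.2354 -0.2629] 0.072
[242. 204.] 282 0.143 [ 0.5451  0.2099 -0.5153] 0.362
[358. 248.] 221 0.02 [ 0.4304 -0.1015  0.2084] 0.378
[245. 265.] 234 0.02 [0.3896 0.2248 0.084 ] 0.371
[423. 267.] 241 0.02 [ 0.3746 -0.2857 -0.0609] 0.405
```

View pics/tc.png

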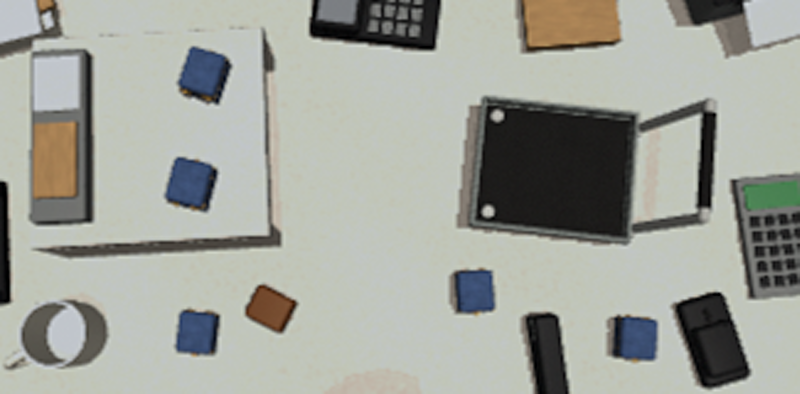

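View pics/sc.png

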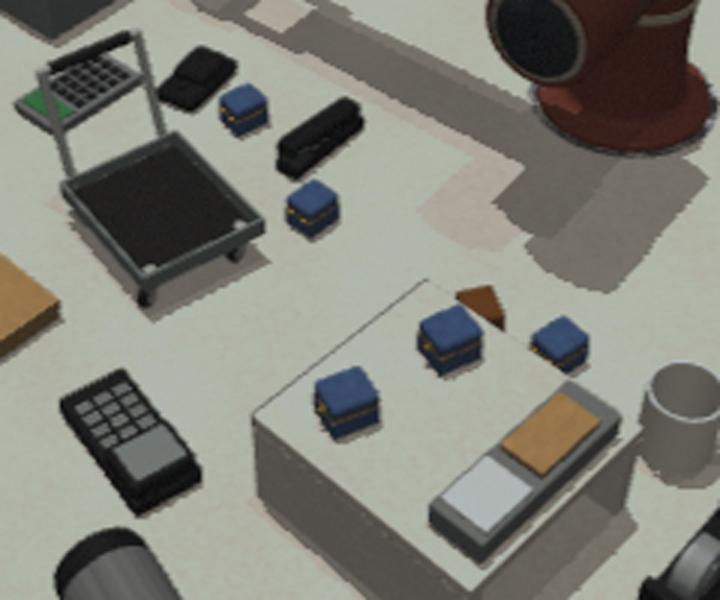

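```bash
python3 - <<'E'
s=open('h.py').read()
s=s.replace('return cv2.inRange(h,(100,90,25),(130,255,255))','return cv2.morphologyEx(cv2.inRange(h,(100,90,20),(130,255,255)),cv2.MORPH_CLOSE,np.ones((5,5)))')
s=s.replace("if i is None: continue","if i is None: continue\n        ")
open('h.py','w').write(s)
E
python3 - <<'E'
from h import *
fs,o=boxes()
for c,a in o:
    z=.143 if (c[0]<275 and c[1]<230) else .02
    xy=ray(fs["top"],c,z); p,e=fit(fs,xy,z); p2,e2=fit(fs,xy,z,("top",));print(c.round(),a,z,p.round(4),round(e,3),p2.round(4),round(e2,3))
f=fs["top"]; R=lambda u,v,z: ray(f,((u+.5)/2.46+165-.5,(v+.5)/2.46+130-.5),z).round(4)
g=fs["scene"]; Q=lambda u,v,z: ray(g,((u+.5)/3+225-.5,(v+.5)/3+115-.5),z).round(4)
print("tray top FL,FR,RR,RL",R(484,98,.058),R(470,228,.058),R(629,242,.058),R(640,111,.058))
print("bar L,R",R(711,104,.18),R(704,216,.18))
print("shelf front L,R",R(263,28,.123),R(271,236,.123))
print("scene tray FL,FR,RR,RL",Q(150,281,.058),Q(265,226,.058),Q(178,134,.058),Q(62,188,.058))
print("scene bar L,R",Q(46,71,.18),Q(134,38,.18))
print("scene shelf front L,R, backR",Q(254,413,.123),Q(426,280,.123))
E
```

```text
[248. 159.] 289 0.143 [ 0.6661  0.1985 -0.5965] 0.244 [0.6669 0.1961 1.1534] 0.262
[242. 204.] 295 0.143 [ 0.5458  0.2101 -0.5367] 0.217 [ 0.5447  0.2093 -0.4581] 0.222
[358. 248.] 221 0.02 [ 0.4305 -0.1013  0.199 ] 0.225 [ 0.4309 -0.1013  0.1529] 0.202
[245. 265.] 234 0.02 [0.3895 0.2249 0.0621] 0.32 [ 0.3901  0.2254 -0.0156] 0.218
[423. 267.] 260 0.02 [ 0.3742 -0.2868  1.3139] 0.233 [ 0.3744 -0.2867 -0.0691] 0.194
tray top FL,FR,RR,RL [ 0.6557 -0.1177] [ 0.5017 -0.0958] [ 0.4822 -0.2773] [ 0.6363 -0.3001]
bar L,R [ 0.6123 -0.3383] [ 0.4953 -0.3219]
shelf front L,R [0.7247 0.1355] [0.4892 0.1259]
scene tray FL,FR,RR,RL [ 0.6569 -0.1072] [ 0.5148 -0.0858] [ 0.4869 -0.2694] [ 0.6394 -0.2876]
scene bar L,R [ 0.6076 -0.334 ] [ 0.502  -0.3141]
scene shelf front L,R, backR [0.7249 0.1393] [0.4927 0.1308]
```

```bash
python3 - <<'E'
from h import *
fs,o=boxes(); tiles=[]
for c,xy,z in [(0,(.666,.1985),.143),(0,(.4305,-.1013),.02),(0,(.3742,-.2868),.02)]:
    row=[]
    for n in("top","scene"):
        f=fs[n]; u,v=proj(f,[*xy,z])[0].astype(int); w=16
        im=cv2.resize(f["frame"][v-w:v+w,u-w:u+w],None,fx=6,fy=6,interpolation=cv2.INTER_NEAREST)
        m=cv2.resize(blue(f)[v-w:v+w,u-w:u+w],None,fx=6,fy=6,interpolation=cv2.INTER_NEAREST)
        im2=im.copy(); im2[m==0]=255
        p,e=fit(fs,xy,z,(n,)); q=((proj(f,verts(*p,z))-[u-w,v-w]+.5)*6).astype(np.int32)
        print(n,p.round(4),round(e,3),(blue(f)[v-w:v+w,u-w:u+w]>0).sum(),cv2.contourArea(cv2.convexHull(q))/36)
        cv2.polylines(im,[cv2.convexHull(q)],True,(0,0,255)); row+=[im,im2]
    tiles.append(np.hstack(row))
cv2.imwrite("pics/dbg.png",np.vstack(tiles))
E
```

```text
top [0.6669 0.1962 1.1256] 0.262 289 382.8333333333333
scene [ 0.6662  0.1996 -0.6431] 0.204 332 406.69444444444446
top [ 0.4309 -0.1017  0.1919] 0.2 221 269.4861111111111
scene [ 0.432 -0.101 -0.903] 0.209 210 255.61111111111111
top [ 0.3741 -0.2858 -0.0696] 0.193 260 315.5416666666667
scene [ 0.3751 -0.2853 -0.572 ] 0.216 178 215.44444444444446
```

View pics/dbg.png

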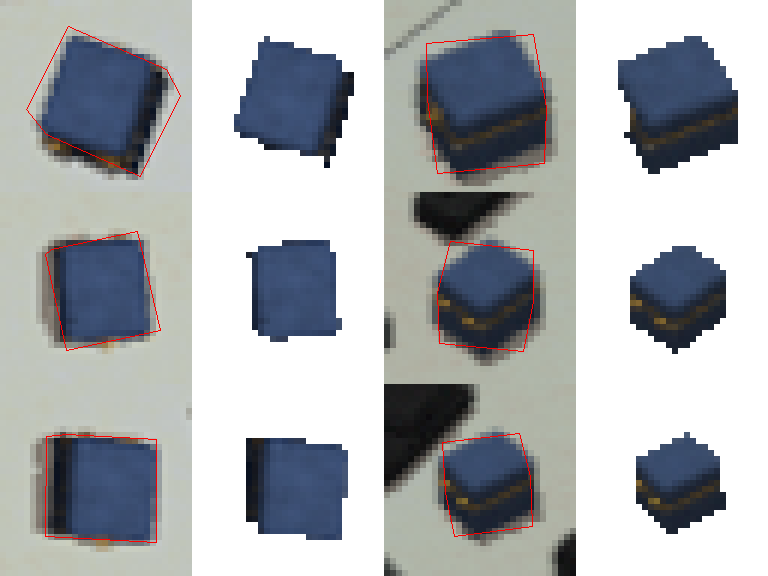

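```bash
cat >> h.py <<'E'
def lids(f,ztop,near=None,rad=.05):
    """bright lid faces: (x,y,angle of long side deg,long,short) assuming top plane ztop"""
    big=cv2.resize(f["frame"],None,fx=4,fy=4,interpolation=cv2.INTER_CUBIC)
    m=cv2.inRange(cv2.cvtColor(big,cv2.COLOR_BGR2HSV),(100,90,85),(130,255,255))
    m=cv2.morphologyEx(m,cv2.MORPH_OPEN,np.ones((9,9))); out=[]
    for c in cv2.findContours(m,cv2.RETR_EXTERNAL,cv2.CHAIN_APPROX_NONE)[0]:
        if not 1200<cv2.contourArea(c)<9000: continue
        p=np.array([ray(f,((u+.5)/4-.5,(v+.5)/4-.5),ztop) for u,v in c[:,0]])
        (cx,cy),(w,h),a=cv2.minAreaRect((p*1000).astype(np.float32))
        if h>w: w,h,a=h,w,a+90
        a=(a+90)%180-90
        if near is None or np.hypot(cx/1000-near[0],cy/1000-near[1])<rad: out.append(np.round([cx/1000,cy/1000,a,w,h],4))
    return out
E
python3 - <<'E'
from h import *
fs=grab()
for z in(.04,.163):
    for n in fs: 
        print(n,z)
        for r in lids(fs[n],z): print(r)
E
```

```text
scene 0.04
[  0.5983   0.1281 -17.4751  49.0608  42.1796]
[ 0.3916  0.2274 -7.0768 43.1905 37.9674]
[  0.4629   0.1417 -14.4493  48.9393  42.1598]
[ 0.434  -0.099   3.0892 43.0788 37.4119]
top 0.04
[ 0.3733 -0.286  -7.2074 44.6673 37.2044]
[ 0.3889  0.2238 -5.3381 43.9884 38.4665]
[ 0.4308 -0.1013  1.8839 44.8485 37.4278]
[  0.5655   0.2349 -13.9096  50.8008  44.0166]
[  0.7016   0.2208 -17.5369  50.5285  43.8572]
scene 0.163
[  0.6683   0.2    -17.4752  43.7393  37.6045]
[ 0.484   0.2885 -7.0767 38.5057 33.8491]
[  0.5476   0.2121 -14.4493  43.6309  37.5868]
[ 5.21800e-01 -2.50000e-03  3.08920e+00  3.84061e+01  3.33539e+01]
top 0.163
[ 0.374  -0.2522 -7.2074 39.4944 32.8957]
[ 0.3877  0.1986 -5.3382 38.8941 34.0117]
[ 0.4248 -0.0889  1.8839 39.6545 33.0932]
[  0.544    0.2083 -13.9097  44.9176  38.919 ]
[  0.6642   0.1959 -17.5368  44.6768  38.7781]
```

>>> {"op": "play_rows", "data": {
  "series": [
    [[0.0208,0.0316,0,0,0,-2.26,0.65],[0.0208,0.0316,0,0,0,-2.26,0.65],[0.0208,0.0316,0,0,0,-2.26,0.65],[0.0208,0.0316,0,0,0,-2.26,0.65],[0.0208,0.0316,0,0,0,-2.26,0.65],[0.0208,0.0316,0,0,0,-2.26,0.65],[0.0208,0.0316,0,0,0,-2.26,0.65],[0.0208,0.0316,0,0,0,-2.26,0.65],[0.0208,0.0316,-0.03,0,0,-2.26,0.65],[0.0208,0.0316,-0.03,0,0,-2.26,0.65]]
  ]
}}

```text
time: 1.5
tool_pos: [0.3754, -0.286, 0.1723]
tool_rot: [0.001, 0.998, -0.064, 0.002]
contact_force: [1.1, -1.1, -0.1]
gripper_width: 0.652
grasp_force: 0.0
```

>>> {"op": "play_rows", "data": {
  "series": [
    [[-0.002,0,-0.04,0,0,0,0.65],[0,0,-0.04,0,0,0,0.65],[0,0,-0.04,0,0,0,0.65],[0,0,-0.025,0,0,0,0.65],[0,0,-0.015,0,0,0,0.65],[0,0,0,0,0,0,0.3],[0,0,0,0,0,0,0.3],[0,0,0,0,0,0,0.3],[0,0,0,0,0,0,0.3],[0,0,0,0,0,0,0.3]]
  ]
}}

```text
time: 2.5
tool_pos: [0.3725, -0.2871, 0.0123]
tool_rot: [0.001, 0.998, -0.063, 0.001]
contact_force: [0.4, 0.4, -0.9]
gripper_width: 0.481
grasp_force: 63.2
```

>>> {"op": "play_rows", "data": {
  "series": [
    [[0,0,0.03,0,0,0,0],[0,0,0.04,0,0,0,0],[0,0,0.04,0,0,8,0],[0,0,0.04,0,0,8,0],[0.025,0.015,0,0,0,8,0],[0.03,0.018,0,0,0,8,0],[0.03,0.018,0,0,0,8,0],[0.03,0.018,0,0,0,8,0],[0.03,0.018,0,0,0,8,0],[0.03,0.018,0,0,0,8,0]]
  ]
}}

```text
time: 3.5
tool_pos: [0.5482, -0.1806, 0.1617]
tool_rot: [0.0, 0.878, 0.478, 0.0]
contact_force: [0.5, -1.1, -0.3]
gripper_width: 0.483
grasp_force: 63.4
```

>>> {"op": "play_rows", "data": {
  "series": [
    [[0.03,0.018,0,0,0,8,0],[0.02,0.012,0,0,0,8,0],[0.0126,0.0064,0,0,0,8,0],[0,0,0,0,0,1.8,0],[0,0,0,0,0,0,0]]
  ]
}}

```text
time: 4.0
tool_pos: [0.6099, -0.1448, 0.1615]
tool_rot: [0.0, 0.751, 0.66, 0.0]
contact_force: [0.2, 0.0, -1.1]
gripper_width: 0.481
grasp_force: 65.9
```

>>> {"op": "play_rows", "data": {
  "series": [
    [[0,-0.001,-0.04,0,0,0,0],[0,0,-0.04,0,0,0,0],[0,0,-0.02,0,0,0,0],[0,0,-0.006,0,0,0,0],[0,0,-0.002,0,0,0,0],[0,0,0,0,0,0,0]]
  ]
}}

```text
time: 4.6
tool_pos: [0.6105, -0.1466, 0.0549]
tool_rot: [0.001, 0.751, 0.66, 0.001]
contact_force: [-0.1, -1.0, -0.9]
gripper_width: 0.478
grasp_force: 66.1
```

>>> {"op": "play_rows", "data": {
  "series": [
    [[0,0,-0.002,0,0,0,0],[0,0,0,0,0,0,0.57],[0,0,0,0,0,0,0.57],[0,0,0,0,0,0,0.57],[0,0,0.02,0,0,0,0.57],[0,0,0.04,0,0,0,0.57],[0,0,0.04,0,0,0,0.57],[-0.02,0.005,0.03,0,0,-8,0.7],[-0.03,0.008,0,0,0,-8,0.7],[-0.03,0.008,0,0,0,-8,0.7]]
  ]
}}

```text
time: 5.6
tool_pos: [0.5298, -0.1253, 0.1835]
tool_rot: [0.001, 0.873, 0.487, 0.001]
contact_force: [-0.3, -0.1, 0.3]
gripper_width: 0.701
grasp_force: 0.0
```

>>> {"op": "play_rows", "data": {
  "series": [
    [[-0.03,0.008,0,0,0,-8,0.7],[-0.03,0.008,0,0,0,-8,0.7],[-0.03,0.008,0,0,0,-8,0.7],[-0.008,0,0,0,0,-8,0.7],[0,0,0,0,0,-8,0.7],[0,0,0,0,0,-8,0.7],[0,0,0,0,0,-8,0.7],[0,0,0,0,0,0,0.7]]
  ]
}}

```text
time: 6.4
tool_pos: [0.4316, -0.1011, 0.1816]
tool_rot: [0.0, 1.0, 0.023, 0.0]
contact_force: [-0.7, 0.8, 0.9]
gripper_width: 0.698
grasp_force: 0.0
```

```bash
cat > look.py <<'E'
from h import *
fs=grab(); print(manip.state()["tool_pos"].round(4))
for z in(.04,.08,.163):
    for n in fs: 
        print(n,z)
        for r in lids(fs[n],z):
            on=z==.163; sh=r[1]>.15 and r[0]>.48
            tr=-.32<r[1]<-.05 and .47<r[0]<.68
            if (on and sh) or (z==.08 and tr) or (z==.04 and not sh and not tr): print(r)
E
python3 look.py
```

```text
[ 0.4316 -0.1011  0.1815]
scene 0.04
[  0.5985   0.1282 -18.0353  49.4549  42.4866]
[ 0.3918  0.2275 -5.7994 43.9389 38.0358]
[  0.4631   0.1418 -14.5457  49.3474  42.496 ]
top 0.04
[ 0.389   0.2236 -5.3381 44.2603 38.9524]
scene 0.08
[ 0.6127 -0.14   81.4422 45.6957 39.6161]
top 0.08
[ 0.6097 -0.1423 83.5743 46.3721 39.1657]
scene 0.163
[  0.6685   0.2001 -18.0352  44.0906  37.8782]
[ 0.4841  0.2886 -5.7994 39.173  33.9101]
[  0.5478   0.2122 -14.5457  43.9948  37.8865]
top 0.163
[  0.5439   0.2082 -13.1561  45.2305  39.0297]
[  0.6641   0.1958 -16.994   44.9757  38.7172]
```

>>> {"op": "play_rows", "data": {
  "series": [
    [[0,0.0005,-0.05,0,0,0,0.7],[0,0,-0.05,0,0,0,0.7],[0,0,-0.04,0,0,0,0.7],[0,0,-0.02,0,0,0,0.7],[0,0,-0.01,0,0,0,0.7],[0,0,0,0,0,0,0],[0,0,0,0,0,0,0],[0,0,0,0,0,0,0],[0,0,0,0,0,0,0],[0,0,0,0,0,0,0]]
  ]
}}

```text
time: 7.5
tool_pos: [0.4323, -0.1009, 0.0122]
tool_rot: [0.0, 1.0, 0.023, 0.001]
contact_force: [-0.3, 0.2, -1.2]
gripper_width: 0.481
grasp_force: 62.3
```

>>> {"op": "play_rows", "data": {
  "series": [
    [[0,0,0.03,0,0,0,0],[0,0,0.04,0,0,0,0],[0,0,0.04,0,0,0,0],[0,0,0.03,0,0,8,0],[0.01,-0.003,0.01,0,0,8,0],[0.02,-0.006,0,0,0,8,0],[0.02,-0.007,0,0,0,8,0],[0.02,-0.007,0,0,0,8,0],[0.02,-0.007,0,0,0,8,0],[0.0204,-0.006,0,0,0,8,0]]
  ]
}}

```text
time: 8.5
tool_pos: [0.5428, -0.137, 0.1615]
tool_rot: [0.0, 0.871, 0.492, 0.0]
contact_force: [0.0, -0.7, -0.8]
gripper_width: 0.482
grasp_force: 62.3
```

>>> {"op": "play_rows", "data": {
  "series": [
    [[0,0,0,0,0,8,0],[0,0,0,0,0,8,0],[0,0,0,0,0,8,0],[0,0,0,0,0,0,0],[0,0,-0.04,0,0,0,0],[0,0,-0.04,0,0,0,0],[0,0,-0.01,0,0,0,0],[0,0,0,0,0,0,0]]
  ]
}}

```text
time: 9.3
tool_pos: [0.5404, -0.136, 0.0694]
tool_rot: [-0.002, 0.752, 0.659, -0.001]
contact_force: [0.2, 0.1, 0.2]
gripper_width: 0.48
grasp_force: 62.5
```

>>> {"op": "play_rows", "data": {
  "series": [
    [[0.002,-0.001,-0.01,0,0,0,0],[0,0,-0.006,0,0,0,0],[0,0,-0.001,0,0,0,0],[0,0,0,0,0,0,0.57],[0,0,0,0,0,0,0.57],[0,0,0,0,0,0,0.57],[0,0,0.02,0,0,0,0.57],[0,0,0.04,0,0,0,0.57],[0,0,0.04,0,0,0,0.57],[-0.02,0.02,0.03,0,0,-8,0.65]]
  ]
}}

```text
time: 10.3
tool_pos: [0.5259, -0.1192, 0.1882]
tool_rot: [0.002, 0.797, 0.604, 0.001]
contact_force: [0.1, 1.1, 1.0]
gripper_width: 0.646
grasp_force: 0.0
```

>>> {"op": "play_rows", "data": {
  "series": [
    [[-0.02,0.03,0,0,0,-8,0.65],[-0.02,0.035,0,0,0,-8,0.65],[-0.02,0.035,0,0,0,-8,0.65],[-0.02,0.035,0,0,0,-8,0.65],[-0.02,0.035,0,0,0,-8,0.65],[-0.01,0.035,0,0,0,-8,0.65],[-0.01,0.035,0,0,0,-8,0.65],[-0.007,0.035,0,0,0,-8,0.65],[-0.0055,0.035,0,0,0,-8,0.65],[0,0.0325,0,0,0,-8.5,0.65]]
  ]
}}

```text
time: 11.3
tool_pos: [0.3916, 0.2239, 0.1849]
tool_rot: [-0.0, 0.999, -0.049, 0.001]
contact_force: [0.7, -0.0, -0.1]
gripper_width: 0.65
grasp_force: 0.0
```

```bash
python3 look.py
```

```text
[0.3917 0.2251 0.1849]
scene 0.04
[  0.5982   0.1284 -17.128   49.208   42.5659]
[  0.4628   0.1415 -14.5428  48.9766  42.6253]
top 0.04
scene 0.08
[ 0.6125 -0.1401 81.4924 44.5083 39.1769]
[ 0.546  -0.1352 83.2734 44.7885 39.5956]
top 0.08
[ 0.5438 -0.1371 87.1323 45.3421 39.6428]
[ 0.6097 -0.1423 82.9794 46.3324 39.2379]
scene 0.163
[  0.6682   0.2002 -17.128   43.8705  37.9488]
[  0.5475   0.2119 -14.5427  43.6642  38.0018]
top 0.163
[  0.5439   0.2082 -13.211   45.2169  39.0461]
[  0.6641   0.1959 -17.0071  44.973   38.9288]
```

>>> {"op": "play_rows", "data": {
  "series": [
    [[-0.0015,0.0005,-0.05,0,0,0,0.65],[0,0,-0.05,0,0,0,0.65],[0,0,-0.04,0,0,0,0.65],[0,0,-0.02,0,0,0,0.65],[0,0,-0.013,0,0,0,0.65],[0,0,0,0,0,0,0],[0,0,0,0,0,0,0],[0,0,0,0,0,0,0],[0,0,0,0,0,0,0],[0,0,0,0,0,0,0]]
  ]
}}

```text
time: 12.4
tool_pos: [0.3914, 0.2231, 0.0123]
tool_rot: [-0.0, 0.999, -0.046, 0.001]
contact_force: [0.1, 0.4, -1.0]
gripper_width: 0.479
grasp_force: 63.9
```

>>> {"op": "play_rows", "data": {
  "series": [
    [[0,0,0.03,0,0,0,0],[0,0,0.05,0,0,0,0],[0,0,0.05,0,0,8,0],[0,-0.0253,0.04,0,0,8,0],[0,-0.04,0,0,0,8,0],[0.01,-0.04,0,0,0,8,0],[0.02,-0.04,0,0,0,8,0],[0.02,-0.04,0,0,0,8,0],[0.025,-0.04,0,0,0,8,0],[0.025,-0.04,0,0,0,8,0]]
  ]
}}

```text
time: 13.4
tool_pos: [0.4881, -0.0329, 0.182]
tool_rot: [0.0, 0.88, 0.476, 0.001]
contact_force: [1.3, 1.3, 0.8]
gripper_width: 0.481
grasp_force: 64.3
```

>>> {"op": "play_rows", "data": {
  "series": [
    [[0.025,-0.04,0,0,0,8,0],[0.025,-0.04,0,0,0,8,0],[0.025,-0.04,0,0,0,8,0],[0.025,-0.03,0,0,0,0,0],[0.0113,-0.01,0,0,0,0,0],[0,0,0,0,0,0,0],[0,0,-0.04,0,0,0,0],[0,0,-0.04,0,0,0,0],[0,0,-0.02,0,0,0,0],[0,0,0,0,0,0,0]]
  ]
}}

```text
time: 14.4
tool_pos: [0.5951, -0.1889, 0.0769]
tool_rot: [-0.004, 0.763, 0.646, -0.002]
contact_force: [-0.3, -0.6, -1.2]
gripper_width: 0.48
grasp_force: 64.2
```

>>> {"op": "play_rows", "data": {
  "series": [
    [[0.0075,-0.0145,0,0,0,2,0],[0,0,-0.015,0,0,0,0],[0,0,0,0,0,0,0],[0,0,0,0,0,0,0]]
  ]
}}

```text
time: 14.8
tool_pos: [0.6056, -0.2049, 0.0662]
tool_rot: [-0.001, 0.752, 0.659, -0.0]
contact_force: [-0.0, -0.4, -0.1]
gripper_width: 0.481
grasp_force: 64.2
```

```bash
python3 - <<'E'
from h import *
print(manip.state()); f=grab(); cv2.imwrite("pics/t1.png",np.hstack([cv2.resize(f["top"]["frame"][130:280,335:475],(400,428)),cv2.resize(f["scene"]["frame"][115:225,225:335],(400,428))]))
E
```

```text
{'time': 14.8, 'joint_pos': array([-4.42716970e-01,  2.35869537e-01,  1.69949633e+00,  2.38477432e-04,
        1.20730873e+00, -3.11379351e-01]), 'joint_vel': array([ 0.00274348, -0.00579308, -0.00906958,  0.00014682, -0.00285884,
       -0.00329367]), 'joint_efforts': array([-1.35273985e-01, -4.35178471e+01, -3.33688974e+01, -4.40743781e-03,
        4.13651942e-03,  4.62841141e-03]), 'tool_pos': array([ 0.60562704, -0.20494442,  0.06622534]), 'tool_rot': array([-5.40739597e-04,  7.52012031e-01,  6.59149149e-01, -1.12554836e-04]), 'contact_force': array([-0.0133379 , -0.42646239, -0.0510481 ]), 'ft_torque': array([ 0.01504732, -0.00965155, -0.01682546]), 'grasp_force': 64.22136783599854, 'gripper_width': 0.4814122599632676}
```

View pics/t1.png

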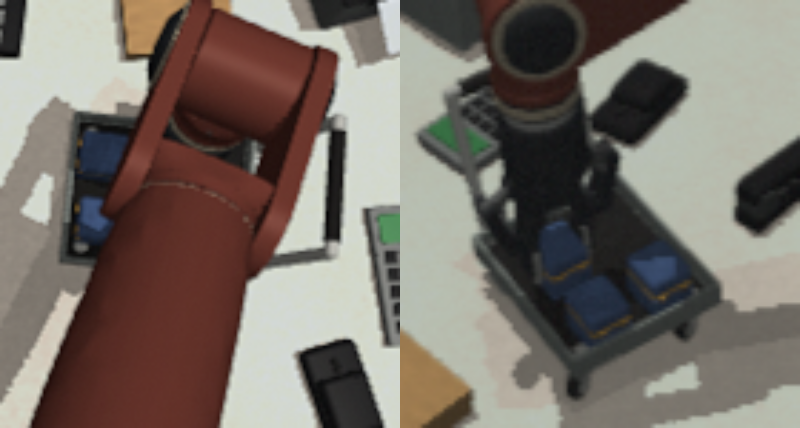

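>>> {"op": "play_rows", "data": {
  "series": [
    [[-0.002,0.002,-0.009,0,0,0,0],[0,0,-0.004,0,0,0,0],[0,0,0,0,0,0,0],[0,0,0,0,0,0,0.57],[0,0,0,0,0,0,0.57],[0,0,0,0,0,0,0.57],[0,0,0.02,0,0,0,0.57],[0,0,0.04,0,0,0,0.57],[0,0,0.05,0,0,0,0.57],[0,0,0.05,0,0,8,0.65]]
  ]
}}

```text
time: 15.9
tool_pos: [0.6037, -0.2036, 0.2148]
tool_rot: [-0.0, 0.703, 0.711, -0.0]
contact_force: [1.1, -0.4, 0.1]
gripper_width: 0.649
grasp_force: 0.0
```

>>> {"op": "play_rows", "data": {
  "series": [
    [[-0.005,0.033,0.03,0,0,8,0.65],[-0.005,0.04,0,0,0,8,0.65],[-0.005,0.04,0,0,0,8,0.65],[-0.005,0.04,0,0,0,8,0.65],[-0.005,0.04,0,0,0,8,0.65],[-0.005,0.04,0,0,0,8,0.65],[-0.005,0.04,0,0,0,8,0.65],[-0.005,0.04,0,0,0,8,0.65],[-0.005,0.04,0,0,0,8,0.65],[-0.0125,0.04,0,0,0,3.5,0.65]]
  ]
}}

```text
time: 16.9
tool_pos: [0.5467, 0.1908, 0.2439]
tool_rot: [0.001, 0.12, 0.993, 0.0]
contact_force: [0.8, 0.7, -0.1]
gripper_width: 0.652
grasp_force: 0.0
```

>>> {"op": "play_rows", "data": {
  "series": [
    [[0,0.02,0,0,0,0,0.65],[0,0,0,0,0,0,0.65],[0,0,0,0,0,0,0.65]]
  ]
}}

```text
time: 17.2
tool_pos: [0.5467, 0.2092, 0.2436]
tool_rot: [0.0, 0.122, 0.993, -0.0]
contact_force: [0.8, 0.2, 0.0]
gripper_width: 0.65
grasp_force: 0.0
```

```bash
python3 look.py
```

```text
[0.5469 0.2083 0.2435]
scene 0.04
[  0.5987   0.1284 -17.7063  49.4149  42.8832]
top 0.04
scene 0.08
[ 0.6129 -0.1395 82.3061 46.0109 39.8039]
[ 0.5463 -0.1352 82.9171 45.9186 40.1479]
[ 0.6057 -0.2005 81.4812 45.5367 39.4573]
top 0.08
[ 0.5437 -0.1373 85.5195 45.7588 40.2675]
[ 0.6023 -0.2027 82.1897 46.0152 40.5557]
[ 0.6099 -0.1419 81.8114 46.7294 40.3299]
scene 0.163
[  0.6687   0.2002 -17.7063  44.055   38.2317]
top 0.163
[  0.6639   0.1957 -16.994   45.3352  38.9377]
```

>>> {"op": "play_rows", "data": {
  "series": [
    [[-0.001,0.0015,-0.04,0,0,0,0.65],[0,0,-0.04,0,0,0,0.65],[0,0,-0.02,0,0,0,0.65],[0,0,-0.0075,0,0,0,0.65],[0,0,0,0,0,0,0.65],[0,0,0,0,0,0,0],[0,0,0,0,0,0,0],[0,0,0,0,0,0,0],[0,0,0,0,0,0,0],[0,0,0,0,0,0,0]]
  ]
}}

```text
time: 18.3
tool_pos: [0.547, 0.211, 0.138]
tool_rot: [0.002, 0.122, 0.993, 0.0]
contact_force: [0.4, -0.0, 6.2]
gripper_width: 0.484
grasp_force: 63.3
```

>>> {"op": "play_rows", "data": {
  "series": [
    [[0,0,0.02,0,0,0,0],[0,0,0.04,0,0,0,0],[0,0,0.04,0,0,0,0],[-0.001,-0.02,0,0,0,-8,0],[-0.001,-0.035,0,0,0,-8,0],[-0.001,-0.035,0,0,0,-8,0],[-0.001,-0.035,0,0,0,-8,0],[-0.001,-0.035,0,0,0,-8,0],[-0.001,-0.035,0,0,0,-8,0],[-0.001,-0.035,0,0,0,-8,0]]
  ]
}}

```text
time: 19.3
tool_pos: [0.5381, -0.0204, 0.2355]
tool_rot: [-0.0, 0.576, 0.817, -0.0]
contact_force: [0.4, 0.3, -0.6]
gripper_width: 0.483
grasp_force: 62.8
```

>>> {"op": "play_rows", "data": {
  "series": [
    [[-0.001,-0.035,0,0,0,-8,0],[-0.001,-0.035,0,0,0,-8,0],[-0.001,-0.035,0,0,0,-8,0],[-0.001,-0.035,0,0,0,-3.5,0],[-0.0015,-0.035,0,0,0,0,0],[0,-0.0345,0,0,0,0,0],[0,0,-0.04,0,0,0,0],[0,0,-0.04,0,0,0,0],[0,0,0,0,0,0,0],[0,0,0,0,0,0,0]]
  ]
}}

```text
time: 20.3
tool_pos: [0.5326, -0.2282, 0.1553]
tool_rot: [-0.001, 0.752, 0.659, -0.0]
contact_force: [0.1, 0.3, 0.4]
gripper_width: 0.48
grasp_force: 62.7
```

>>> {"op": "play_rows", "data": {
  "series": [
    [[0.003,0.032,0,0,0,0,0],[0,0,0,0,0,0,0],[0,0,-0.04,0,0,0,0],[0,0,-0.04,0,0,0,0],[0,0,-0.015,0,0,0,0],[0,0,-0.005,0,0,0,0],[0,0,0,0,0,0,0]]
  ]
}}

```text
time: 21.0
tool_pos: [0.5371, -0.1973, 0.0573]
tool_rot: [0.001, 0.752, 0.659, 0.0]
contact_force: [-0.2, 0.9, -0.4]
gripper_width: 0.481
grasp_force: 62.7
```

>>> {"op": "play_rows", "data": {
  "series": [
    [[0,0,-0.002,0,0,0,0],[0,0,0,0,0,0,0],[0,0,0,0,0,0,0.57],[0,0,0,0,0,0,0.57],[0,0,0,0,0,0,0.57],[0,0,0.02,0,0,0,0.57],[0,0,0.04,0,0,0,0.57],[0,0,0.05,0,0,0,0.57],[0,0,0.05,0,0,8,0.65],[0.005,0.015,0.03,0,0,8,0.65]]
  ]
}}

```text
time: 22.0
tool_pos: [0.5422, -0.1833, 0.2493]
tool_rot: [0.003, 0.651, 0.759, 0.001]
contact_force: [0.3, 0.8, 0.7]
gripper_width: 0.649
grasp_force: 0.0
```

>>> {"op": "play_rows", "data": {
  "series": [
    [[0.012,0.038,0,0,0,8,0.65],[0.012,0.038,0,0,0,8,0.65],[0.012,0.038,0,0,0,8,0.65],[0.012,0.038,0,0,0,8,0.65],[0.012,0.038,0,0,0,8,0.65],[0.012,0.038,0,0,0,8,0.65],[0.012,0.038,0,0,0,8,0.65],[0.012,0.038,0,0,0,8,0.65],[0.012,0.038,0,0,0,0,0.65],[0.0165,0.038,0,0,0,0,0.65]]
  ]
}}

```text
time: 23.0
tool_pos: [0.6657, 0.2, 0.244]
tool_rot: [0.0, 0.152, 0.988, -0.0]
contact_force: [0.1, 0.7, -0.6]
gripper_width: 0.649
grasp_force: 0.0
```

>>> {"op": "play_rows", "data": {
  "series": [
    [[0,0,0,0,0,0,0.65],[0,0,0,0,0,0,0.65]]
  ]
}}

```text
time: 23.2
tool_pos: [0.6655, 0.1989, 0.2434]
tool_rot: [-0.0, 0.152, 0.988, -0.0]
contact_force: [0.0, -0.5, -0.8]
gripper_width: 0.652
grasp_force: 0.0
```

```bash
python3 look.py
```

```text
[0.6655 0.1975 0.2438]
scene 0.04
[  0.8493  -1.3545  68.5498 147.5674  47.8642]
[  0.7631  -1.2666  10.1803 142.4652  89.7568]
[  0.7675  -1.4206 -44.3298  73.9621  72.6897]
top 0.04
scene 0.08
[ 0.6133 -0.1393 82.6191 46.4526 40.3891]
[ 0.5464 -0.1353 82.9175 46.8035 40.4297]
[ 0.6056 -0.2005 81.3077 46.4774 39.4755]
[ 0.5393 -0.1923 82.9171 46.2646 40.3874]
top 0.08
[ 0.5363 -0.1948 82.6878 47.153  40.8665]
[ 0.5436 -0.1373 85.3853 45.8491 40.3468]
[ 0.6024 -0.2028 81.1296 46.517  40.3983]
[ 0.6099 -0.142  81.8115 47.1593 40.4165]
scene 0.163
top 0.163
```

>>> {"op": "play_rows", "data": {
  "series": [
    [[0,0,-0.04,0,0,0,0.65],[0,0,-0.04,0,0,0,0.65],[0,0,-0.02,0,0,0,0.65],[0,0,-0.0065,0,0,0,0.65],[0,0,0,0,0,0,0.65],[0,0,0,0,0,0,0],[0,0,0,0,0,0,0],[0,0,0,0,0,0,0],[0,0,0,0,0,0,0],[0,0,0,0,0,0,0]]
  ]
}}

```text
time: 24.3
tool_pos: [0.6671, 0.1984, 0.14]
tool_rot: [0.002, 0.152, 0.988, 0.0]
contact_force: [0.5, -0.7, 5.7]
gripper_width: 0.477
grasp_force: 63.7
```

>>> {"op": "play_rows", "data": {
  "series": [
    [[0,0,0.02,0,0,0,0],[0,0,0.04,0,0,0,0],[0,0,0.05,0,0,0,0],[-0.008,-0.035,0,0,0,-8,0],[-0.008,-0.035,0,0,0,-8,0],[-0.008,-0.035,0,0,0,-8,0],[-0.008,-0.035,0,0,0,-8,0],[-0.008,-0.035,0,0,0,-8,0],[-0.008,-0.035,0,0,0,-8,0],[-0.008,-0.035,0,0,0,-8,0]]
  ]
}}

```text
time: 25.3
tool_pos: [0.609, -0.0479, 0.2472]
tool_rot: [-0.0, 0.601, 0.799, -0.0]
contact_force: [-0.1, 0.4, -0.0]
gripper_width: 0.478
grasp_force: 62.9
```

>>> {"op": "play_rows", "data": {
  "series": [
    [[-0.008,-0.035,0,0,0,-8,0],[-0.008,-0.035,0,0,0,-8,0],[-0.008,-0.035,0,0,0,-8,0],[-0.008,-0.035,0,0,0,0,0],[-0.008,-0.035,0,0,0,0,0],[-0.0077,-0.033,0,0,0,0,0],[0,0,0,0,0,0,0],[0,0,0,0,0,0,0],[0,0,-0.04,0,0,0,0],[0,0,0,0,0,0,0]]
  ]
}}

```text
time: 26.3
tool_pos: [0.5595, -0.2519, 0.2016]
tool_rot: [-0.005, 0.752, 0.66, -0.001]
contact_force: [-0.9, -0.7, -1.6]
gripper_width: 0.477
grasp_force: 62.9
```

>>> {"op": "play_rows", "data": {
  "series": [
    [[0,0,-0.02,0,0,0,0],[0,0,0,0,0,0,0],[0,0,0,0,0,0,0]]
  ]
}}

```text
time: 26.6
tool_pos: [0.5621, -0.2539, 0.1879]
tool_rot: [-0.0, 0.752, 0.66, -0.0]
contact_force: [-0.1, -0.5, 0.0]
gripper_width: 0.478
grasp_force: 62.9
```

Target base at 0.040 → TCP ≈ 0.057.

>>> {"op": "play_rows", "data": {
  "series": [
    [[0,-0.002,-0.04,0,0,0,0],[0,0,-0.04,0,0,0,0],[0,0,-0.03,0,0,0,0],[0,0,-0.014,0,0,0,0],[0,0,-0.004,0,0,0,0],[0,0,0,0,0,0,0],[0,0,0,0,0,0,0]]
  ]
}}

```text
time: 27.3
tool_pos: [0.5636, -0.2576, 0.062]
tool_rot: [0.002, 0.752, 0.659, 0.001]
contact_force: [0.8, 0.3, -0.3]
gripper_width: 0.478
grasp_force: 62.9
```

>>> {"op": "play_rows", "data": {
  "series": [
    [[0,0.0015,-0.003,0,0,0,0],[0,0,-0.002,0,0,0,0],[0,0,0,0,0,0,0],[0,0,0,0,0,0,0.57],[0,0,0,0,0,0,0.57],[0,0,0,0,0,0,0.57],[0,0,0.02,0,0,0,0.57],[0,0,0.04,0,0,0,0.57],[0,0,0.05,0,0,0,0.57],[0,0,0.05,0,0,0,0.57]]
  ]
}}

```text
time: 28.3
tool_pos: [0.5613, -0.2548, 0.215]
tool_rot: [-0.001, 0.752, 0.659, -0.0]
contact_force: [1.5, 0.0, -0.3]
gripper_width: 0.569
grasp_force: 0.0
```

>>> {"op": "play_rows", "data": {
  "series": [
    [[-0.02,0,0.04,0,0,-8,0.6],[-0.04,0,0.02,0,0,-8,0.6],[-0.04,0,0,0,0,-8,0.6],[-0.04,0,0,0,0,-8,0.6],[-0.04,0,0,0,0,-8,0.6],[0,0,0,0,0,-8,0.6],[0,0,0,0,0,-8,0.6],[0,0,0,0,0,-8,0.6],[0,0,0,0,0,-8,0.6],[0,0,0,0,0,-8,0.6]]
  ]
}}

```text
time: 29.3
tool_pos: [0.3818, -0.2551, 0.2742]
tool_rot: [-0.0, 1.0, 0.019, -0.0]
contact_force: [0.0, 0.3, 0.3]
gripper_width: 0.603
grasp_force: 0.0
```

```bash
python3 look.py; python3 - <<'E'
from h import *
fs=grab()
t=fs["top"]["frame"][130:255,215:475]; cv2.imwrite("pics/t2.png",cv2.resize(t,None,fx=3,fy=3,interpolation=cv2.INTER_CUBIC))
E
```

```text
[ 0.3818 -0.2552  0.2742]
scene 0.04
top 0.04
scene 0.08
[ 0.6124 -0.1401 80.502  44.3598 38.8925]
[ 0.5461 -0.1354 82.1837 44.8816 38.8781]
[ 0.6053 -0.2011 79.9981 44.6613 38.3555]
[ 0.5393 -0.1925 82.9309 43.7525 38.9922]
[ 0.5656 -0.2511 83.4835 42.4185 37.9443]
top 0.08
[ 0.5363 -0.1949 82.9556 46.0256 39.6458]
[ 0.5436 -0.1374 85.6316 45.5169 39.8907]
[ 0.5624 -0.254  81.8602 45.1244 40.0586]
[ 0.6024 -0.2032 80.6609 45.9862 39.9864]
[ 0.6101 -0.1423 82.3976 46.2942 39.8702]
scene 0.163
top 0.163
```

View pics/t2.png

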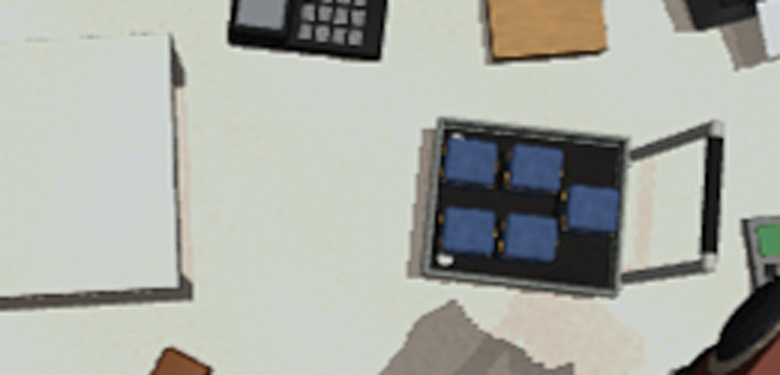

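```bash
python3 - <<'E'
from h import *
f=grab(("top",))["top"]; R=lambda u,v,z: ray(f,((u+.5)/3+215-.5,(v+.5)/3+130-.5),z)
c=np.array([R(438,118,.058),R(424,274,.058),R(617,296,.058),R(630,138,.058)])
print("tray",c.round(4),c.mean(0)); 
for a,b in((1,2),(0,3),(0,1),(3,2)):
    d=c[a]-c[b]; print(np.degrees(np.arctan2(d[1],d[0])),np.hypot(*d))
b=np.array([R(716,128,.182),R(709,265,.182)]); print("bar",b.round(4),b.mean(0),np.degrees(np.arctan2(*(b[0]-b[1])[::-1])))
s=np.array([R(170,35,.123),R(180,289,.123)]); print("shelf",s.round(4),s.mean(0),np.degrees(np.arctan2(*(s[0]-s[1])[::-1])),np.hypot(*(s[0]-s[1])))
E
```

```text
tray [[ 0.6574 -0.1154]
 [ 0.5056 -0.0966]
 [ 0.4815 -0.2771]
 [ 0.6338 -0.2994]] [ 0.56956416 -0.19713494]
82.395059506944 0.182127273455668
82.70474133592982 0.1854646675388328
-7.080492485504084 0.152937083780352
-8.32506573274268 0.1539452617349309
bar [[ 0.6109 -0.3365]
 [ 0.4938 -0.3214]] [ 0.55233495 -0.32896326] -7.345685917195538
shelf [[0.724  0.1362]
 [0.4883 0.1264]] [0.60611072 0.13134002] 2.3812848779316402 0.23590488700589368
```

>>> {"op": "play_rows", "data": {
  "series": [
    [[0.03,-0.013,0,0,0,-4.8,0.6],[0.04,-0.018,0,0,0,-4.8,0.6],[0.04,-0.018,0,0,0,0,0.6],[0.04,-0.018,0,0,0,0,0.6],[0.0205,-0.008,0,0,0,0,0.6],[0,0,0,0,0,0,0.6],[0,0,-0.02,0,0,0,0.6],[0,0,0,0,0,0,0.6],[0,0,0,0,0,0,0.6]]
  ]
}}

```text
time: 30.45
tool_pos: [0.5516, -0.3298, 0.254]
tool_rot: [-0.0, 0.998, -0.062, -0.001]
contact_force: [0.4, -0.8, 0.4]
gripper_width: 0.602
grasp_force: 0.0
```

>>> {"op": "play_rows", "data": {
  "series": [
    [[0.001,0,-0.03,0,0,-0.4,0.6],[0,0,-0.03,0,0,0,0.6],[0,0,-0.02,0,0,0,0.6],[0,0,-0.013,0,0,0,0.6],[0,0,0,0,0,0,0.35],[0,0,0,0,0,0,0.25],[0,0,0,0,0,0,0.1],[0,0,0,0,0,0,0],[0,0,0,0,0,0,0],[0,0,0,0,0,0,0]]
  ]
}}

```text
time: 31.45
tool_pos: [0.5543, -0.3311, 0.1635]
tool_rot: [0.001, 0.998, -0.066, 0.001]
contact_force: [0.4, -0.2, 6.2]
gripper_width: 0.114
grasp_force: 58.9
```

>>> {"op": "play_rows", "data": {
  "series": [
    [[0,0,0.002,0,0,0,0],[0.0005,0.004,0,0,0,0,0],[0.0011,0.008,0,0,0,0,0],[0.0013,0.01,0,0,0,0,0],[0.0013,0.01,0,0,0,0,0],[0.0013,0.01,0,0,0,0,0],[0.0013,0.01,0,0,0,0,0],[0.0013,0.01,0,0,0,0,0],[0.0013,0.01,0,0,0,0,0],[0.0013,0.01,0,0,0,0,0]]
  ]
}}

```text
time: 32.45
tool_pos: [0.5645, -0.2475, 0.1637]
tool_rot: [0.0, 0.998, -0.066, 0.0]
contact_force: [3.7, -1.4, 4.3]
gripper_width: 0.114
grasp_force: 59.0
```

>>> {"op": "play_rows", "data": {
  "series": [
    [[0.0013,0.01,0,0,0,0,0],[0.0013,0.01,0,0,0,0,0],[0.0011,0.008,0,0,0,0,0],[0.0005,0.004,0,0,0,0,0],[0,0,0,0,0,0,0],[0,0,0,0,0,0,0]]
  ]
}}

```text
time: 33.05
tool_pos: [0.5684, -0.2158, 0.1635]
tool_rot: [-0.0, 0.998, -0.066, -0.0]
contact_force: [2.9, 0.1, 4.5]
gripper_width: 0.116
grasp_force: 59.4
```

```bash
python3 look.py; python3 - <<'E'
from h import *
fs=grab()
t=fs["top"]["frame"][140:260,220:450]; a=cv2.resize(t,None,fx=2,fy=2,interpolation=cv2.INTER_CUBIC)
t=fs["scene"]["frame"][130:260,240:350]; b=cv2.resize(t,None,fx=3,fy=3,interpolation=cv2.INTER_CUBIC)
o=np.zeros((390,460+330,3),np.uint8); o[:240,:460]=a; o[:,460:]=b; cv2.imwrite("pics/t3.png",o)
E
```

```text
[ 0.5683 -0.2161  0.1635]
scene 0.04
top 0.04
[ 5.66600e-01 -2.57000e-02  8.41102e+01  4.87293e+01  4.18021e+01]
[ 6.34600e-01 -3.10000e-02  8.35082e+01  4.83093e+01  4.18112e+01]
scene 0.08
top 0.08
[ 0.5507 -0.0882 -7.1799 40.3304 31.4684]
scene 0.163
top 0.163
```

View pics/t3.png

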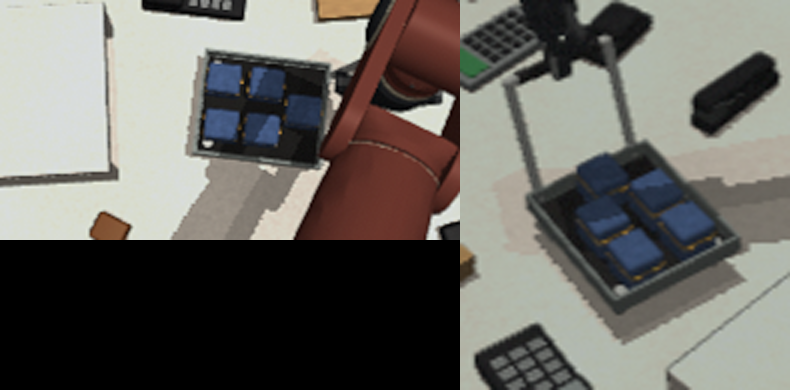

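```bash
cat > plan.py <<'E'
from h import *
def plan(P,th,S,psi,L,step=.009,s_end=.0225):
    u=np.array([np.cos(psi),np.sin(psi)]); n=np.array([-u[1],u[0]]); d=P-S; s0,e0=d@u,d@n; m0=np.tan(th-psi)
    h=lambda a:np.array([np.cos(a),np.sin(a)])
    print("s0 e0 rel",s0.round(4),e0.round(4),np.degrees(th-psi).round(2))
    N=int(np.ceil((s_end-s0)/step)); ss=np.linspace(s0,s_end,N+1); H=[];A=[]; clr=9
    for s in ss:
        t=min((s-s0)/L,1); e=e0*(2*t**3-3*t**2+1)+m0*L*(t**3-2*t**2+t)
        de=(e0*(6*t*t-6*t)+m0*L*(3*t*t-4*t+1))/L; a=psi+np.arctan(de)
        p=S+s*u+e*n; A.append(a); H.append(p-.0625*h(a))
        for c in([.1625,.0775],[.1625,-.0775],[-.0225,.0775],[-.0225,-.0775]):
            q=np.array([s,e])+h(a-psi)*c[0]+np.array([-h(a-psi)[1],h(a-psi)[0]])*c[1]
            if q[0]>-.002: clr=min(clr,.1025-abs(q[1]))
    H=np.array(H); print("clear",clr,"end",H[-1].round(4),np.degrees(A[-1]))
    for k,(d,a) in enumerate(zip(np.diff(H,axis=0),np.diff(np.degrees(A)))): print("[%.4f,%.4f,0,0,0,%.2f,0],"%(*d,a),end="\n" if k%10==9 else " ")
    print()
E
python3 - <<'E'
from plan import *
f=grab(("top",))["top"]; R=lambda u,v,z: ray(f,((u+.5)/2+220-.5,(v+.5)/2+140-.5),z)
c=np.array([R(207,50,.058),R(193,155,.058),R(318,166,.058),R(330,66,.058)])
print(c.round(4),c.mean(0))
for a,b in((1,2),(0,3),(0,1),(3,2)):
    d=c[a]-c[b]; print(np.degrees(np.arctan2(d[1],d[0])),np.hypot(*d))
r=np.radians
hd=r(82.6); hv=np.array([np.cos(hd),np.sin(hd)])
P=np.array([.5683,-.2159])+.0625*hv; S=np.array([.607,.129])
print("P",P,"cam P",c.mean(0)-.07*hv)
for L in(.21,.24): plan(P,hd,S,r(92.4),L)
E
```

```text
[[ 0.6723 -0.007 ]
 [ 0.5184  0.016 ]
 [ 0.4994 -0.1608]
 [ 0.6448 -0.1847]] [ 0.58372366 -0.08411743]
83.8840221105945 0.1777764118135571
81.1910427878471 0.17985063936060863
-8.494332191073356 0.1556398476864498
-9.35974624433235 0.14729165053066434
P [ 0.57634972 -0.15392055] cam P [ 0.57470796 -0.15353442]
s0 e0 rel -0.2814 0.0425 -9.8
clear 0.0014824296726060893 end [0.6087 0.089 ] 92.4
[0.0000,0.0092,0,0,0,-1.16,0], [0.0003,0.0092,0,0,0,-1.02,0], [0.0007,0.0092,0,0,0,-0.87,0], [0.0009,0.0092,0,0,0,-0.73,0], [0.0012,0.0092,0,0,0,-0.59,0], [0.0014,0.0091,0,0,0,-0.45,0], [0.0016,0.0091,0,0,0,-0.31,0], [0.0018,0.0091,0,0,0,-0.18,0], [0.0020,0.0090,0,0,0,-0.04,0], [0.0021,0.0090,0,0,0,0.09,0],
[0.0023,0.0090,0,0,0,0.23,0], [0.0023,0.0089,0,0,0,0.36,0], [0.0024,0.0089,0,0,0,0.50,0], [0.0025,0.0089,0,0,0,0.64,0], [0.0025,0.0089,0,0,0,0.78,0], [0.0025,0.0088,0,0,0,0.92,0], [0.0025,0.0088,0,0,0,1.07,0], [0.0025,0.0088,0,0,0,1.21,0], [0.0025,0.0088,0,0,0,1.36,0], [0.0024,0.0088,0,0,0,1.52,0],
[0.0023,0.0089,0,0,0,1.67,0], [0.0022,0.0089,0,0,0,1.82,0], [0.0021,0.0090,0,0,0,1.97,0], [0.000
[... 752 characters left out ...]
0], [0.0019,0.0090,0,0,0,0.19,0], [0.0020,0.0090,0,0,0,0.27,0], [0.0020,0.0089,0,0,0,0.36,0], [0.0020,0.0089,0,0,0,0.44,0], [0.0020,0.0089,0,0,0,0.53,0], [0.0020,0.0089,0,0,0,0.61,0], [0.0020,0.0089,0,0,0,0.70,0], [0.0020,0.0089,0,0,0,0.78,0], [0.0020,0.0089,0,0,0,0.87,0],
[0.0019,0.0089,0,0,0,0.96,0], [0.0018,0.0089,0,0,0,1.05,0], [0.0018,0.0089,0,0,0,1.14,0], [0.0017,0.0089,0,0,0,1.23,0], [0.0016,0.0089,0,0,0,1.32,0], [0.0015,0.0090,0,0,0,1.41,0], [0.0011,0.0090,0,0,0,1.27,0], [-0.0004,0.0089,0,0,0,0.00,0], [-0.0004,0.0089,0,0,0,0.00,0], [-0.0004,0.0089,0,0,0,0.00,0],
[-0.0004,0.0089,0,0,0,0.00,0], [-0.0004,0.0089,0,0,0,0.00,0], [-0.0004,0.0089,0,0,0,0.00,0], [-0.0004,0.0089,0,0,0,0.00,0],
```

```bash
cat > plan2.py <<'E'
from h import *
from scipy.optimize import linprog
def hv(a): return np.array([np.cos(a),np.sin(a)])
def plan2(P,th,S,psi,fmax,tail=.012,N=32,s_end=.0225,kv=.15):
    u=hv(psi); n=np.array([-u[1],u[0]]); d=P-S; s0,e0=d@u,d@n; m0=np.tan(th-psi); ds=(s_end-s0)/N
    T=np.tril(np.ones((N,N)))*ds                      # slope after k steps
    E=np.tril(np.ones((N,N)))@(T-np.eye(N)*ds/2)*ds    # lateral after k steps
    k=np.arange(1,N+1); s=s0+k*ds; eb=e0+m0*k*ds; F=E+.1625*T; fb=eb+.1625*m0
    A=[];b=[]; I=np.eye(N); D=np.diff(I,axis=0); W=N+2
    def add(M,c,r,col=None):
        for i in range(len(M)):
            row=np.zeros(W); row[:N]=M[i]
            if col is not None: row[col]=-1
            A.append(row); b.append(r[i] if np.ndim(r) else r)
    for sg in(1,-1):
        add(sg*I,0,0,N); add(sg*D,0,0,N+1)
        w=s>-.17; add(sg*F[w],0,fmax-sg*fb[w])
    w=s>=s_end-tail-1e-6
    Aeq=np.vstack([np.c_[T[w],np.zeros((w.sum(),2))],np.c_[E[-1:],np.zeros((1,2))]]); beq=np.r_[-m0*np.ones(w.sum()),-eb[-1]]
    c=np.zeros(W); c[N]=1; c[N+1]=5
    r=linprog(c,A,b,Aeq,beq,bounds=[(None,None)]*W); print("s0 e0 rel",s0.round(4),e0.round(4),np.degrees(th-psi).round(2),r.status)
    if r.status: return
    x=r.x[:N]; print("kmax",r.x[N].round(2),"dk",r.x[N+1].round(2),"front",(F@x+fb)[s>-.17].round(4).tolist())
    sl=np.r_[m0,T@x+m0]; e=np.r_[e0,E@x+eb]; ang=psi+np.arctan(sl); sa=np.r_[s0,s]
    H=np.array([S+a*u+q*n-.0625*hv(t) for a,q,t in zip(sa,e,ang)])
    for i,(d,a) in enumerate(zip(np.diff(H,axis=0),np.diff(np.degrees(ang)))): print("[%.4f,%.4f,0,0,0,%.2f,0],"%(*d,a),end="\n" if i%10==9 else " ")
    print("\nhandle at 10,20,30,end",H[[10,20,30,-1]].round(4).tolist(),np.degrees(ang[[10,20,30,-1]]).round(2))
E
python3 - <<'E'
from plan2 import *
r=np.radians; hd=r(82.6)
P=np.array([.5683,-.2159])+.0625*hv(hd); S=np.array([.607,.129])
for fm in (.010,.014): plan2(P,hd,S,r(92.4),fm)
E
```

```text
s0 e0 rel -0.2814 0.0425 -9.8 0
kmax 2.67 dk 0.73 front [-0.01, -0.009, -0.0089, -0.01, -0.01, -0.01, -0.01, -0.01, -0.01, -0.01, -0.01, -0.01, -0.01, -0.01, -0.01, -0.0088, -0.0063, -0.0032, -0.0011, -0.0, 0.0]
[-0.0002,0.0098,0,0,0,-1.40,0], [0.0001,0.0098,0,0,0,-1.39,0], [0.0005,0.0098,0,0,0,-1.21,0], [0.0011,0.0098,0,0,0,-0.83,0], [0.0016,0.0097,0,0,0,-0.45,0], [0.0021,0.0096,0,0,0,-0.08,0], [0.0025,0.0095,0,0,0,0.29,0], [0.0028,0.0094,0,0,0,0.67,0], [0.0030,0.0094,0,0,0,1.05,0], [0.0032,0.0093,0,0,0,1.38,0],
[0.0030,0.0093,0,0,0,1.40,0], [0.0026,0.0094,0,0,0,1.24,0], [0.0020,0.0094,0,0,0,0.86,0], [0.0015,0.0095,0,0,0,0.47,0], [0.0010,0.0095,0,0,0,0.08,0], [0.0013,0.0095,0,0,0,0.43,0], [0.0012,0.0095,0,0,0,0.41,0], [0.0011,0.0095,0,0,0,0.39,0], [0.0010,0.0095,0,0,0,0.37,0], [0.0010,0.0095,0,0,0,0.34,0],
[0.0009,0.0095,0,0,0,0.33,0], [0.0008,0.0095,0,0,0,0.31,0], [0.0007,0.0095,0,0,0,0.29,0], [0.0007,0.0095,0,0,0,0.27,0], [0.0006,0.0095,0,0,0,0.26,0], [0.0006,0.0095,0,0,0,0.24,0], [0.0009,0.0095,0,0,0,0.64,0], [0.0012,0.0095,0,0,0,1.04,0], [0.0012,0.0095,0,0,0,1.19,0], [0.0006,0.0
[... 824 characters left out ...]
,0], [0.0019,0.0095,0,0,0,0.55,0], [0.0018,0.0095,0,0,0,0.55,0], [0.0017,0.0095,0,0,0,0.52,0], [0.0016,0.0095,0,0,0,0.49,0], [0.0014,0.0095,0,0,0,0.46,0], [0.0013,0.0095,0,0,0,0.44,0], [0.0012,0.0095,0,0,0,0.41,0],
[0.0012,0.0095,0,0,0,0.43,0], [0.0013,0.0095,0,0,0,0.60,0], [0.0014,0.0095,0,0,0,0.78,0], [0.0013,0.0095,0,0,0,0.84,0], [0.0012,0.0095,0,0,0,0.84,0], [0.0010,0.0095,0,0,0,0.84,0], [0.0009,0.0095,0,0,0,0.84,0], [0.0006,0.0095,0,0,0,0.71,0], [0.0003,0.0095,0,0,0,0.53,0], [0.0000,0.0095,0,0,0,0.36,0],
[-0.0002,0.0095,0,0,0,0.18,0], [-0.0004,0.0095,0,0,0,0.00,0], 
handle at 10,20,30,end [[0.5823, -0.1197], [0.6001, -0.0249], [0.6093, 0.0701], [0.6087, 0.089]] [79.94 85.45 92.22 92.4 ]
```

>>> {"op": "play_rows", "data": {
  "series": [
    [[0.0004,0.0097,0,0,0,-0.82,0],[0.0006,0.0097,0,0,0,-0.81,0],[0.0008,0.0097,0,0,0,-0.73,0],[0.0011,0.0097,0,0,0,-0.55,0],[0.0014,0.0097,0,0,0,-0.38,0],[0.0016,0.0096,0,0,0,-0.21,0],[0.0018,0.0096,0,0,0,-0.04,0],[0.002,0.0096,0,0,0,0.13,0],[0.0021,0.0095,0,0,0,0.29,0],[0,0,0,0,0,0,0]]
  ]
}}

```text
time: 34.3
tool_pos: [0.5802, -0.1282, 0.1635]
tool_rot: [-0.001, 0.996, -0.092, -0.0]
contact_force: [2.6, -0.2, 5.5]
gripper_width: 0.116
grasp_force: 59.4
```

```bash
python3 - <<'E'
from h import *
st=manip.state(); q=st["tool_rot"]; print(st["tool_pos"].round(4),"hd",2*np.degrees(np.arctan2(q[2],q[1]))+90,st["contact_force"].round(1),st["gripper_width"])
fs=grab()
t=fs["top"]["frame"][140:240,260:420]; a=cv2.resize(t,None,fx=5,fy=5,interpolation=cv2.INTER_CUBIC)
cv2.imwrite("pics/t4.png",a)
for r in lids(fs["top"],.08): print(r)
for r in lids(fs["scene"],.08): print(r)
E
```

```text
[ 0.5802 -0.1282  0.1635] hd 79.39621359368672 [ 2.6 -0.2  5.5] 0.11620601444253556
[5.80700e-01 6.26000e-02 8.06029e+01 4.66684e+01 4.03966e+01]
[6.46700e-01 5.42000e-02 7.88659e+01 4.63834e+01 4.01128e+01]
[6.49500e-01 5.75000e-02 7.71689e+01 4.53854e+01 3.89568e+01]
[5.83500e-01 6.61000e-02 7.93002e+01 4.49600e+01 3.93234e+01]
```

View pics/t4.png

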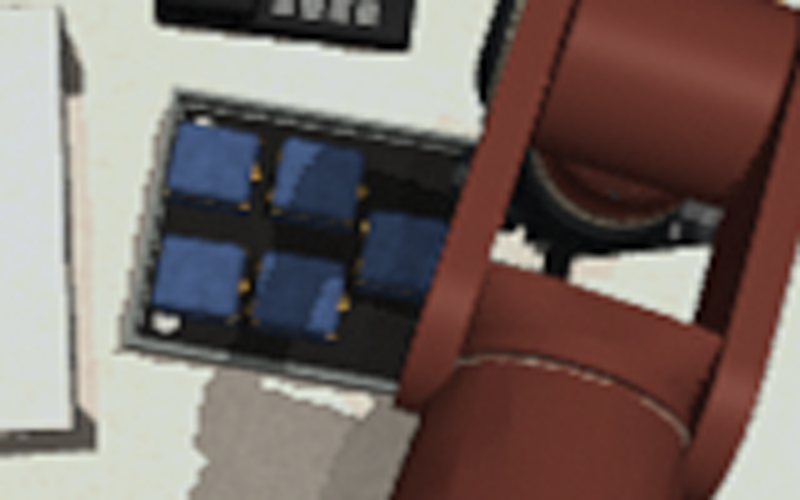

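```bash
python3 - <<'E'
from plan2 import *
r=np.radians; hd=r(79.5)
f=grab(("top",))["top"]; R=lambda u,v,z: ray(f,((u+.5)/5+260-.5,(v+.5)/5+140-.5),z)
print("tray front corners",R(172,91,.058),R(127,344,.058),"shelf edge",R(60,5,.123),R(77,432,.123))
P=np.array([.5802,-.1282])+.0625*hv(hd); S=np.array([.607,.1300])
for fm in (.012,.015): plan2(P,hd,S,r(92.4),fm,N=23)
E
```

```text
tray front corners [0.69505911 0.07822156] [0.54553104 0.10496246] shelf edge [0.72606943 0.13550908] [0.48824416 0.12555074]
s0 e0 rel -0.1959 0.0236 -12.9 0
kmax 1.69 dk 0.56 front [-0.012, -0.0119, -0.012, -0.012, -0.012, -0.012, -0.012, -0.012, -0.012, -0.012, -0.012, -0.012, -0.012, -0.011, -0.0091, -0.007, -0.0048, -0.0024, -0.0008, 0.0, 0.0]
[0.0025,0.0094,0,0,0,0.76,0], [0.0025,0.0094,0,0,0,0.88,0], [0.0024,0.0094,0,0,0,0.89,0], [0.0019,0.0095,0,0,0,0.60,0], [0.0018,0.0095,0,0,0,0.52,0], [0.0017,0.0095,0,0,0,0.52,0], [0.0015,0.0095,0,0,0,0.49,0], [0.0014,0.0095,0,0,0,0.46,0], [0.0013,0.0095,0,0,0,0.44,0], [0.0012,0.0095,0,0,0,0.41,0],
[0.0011,0.0095,0,0,0,0.39,0], [0.0011,0.0095,0,0,0,0.37,0], [0.0010,0.0095,0,0,0,0.35,0], [0.0009,0.0095,0,0,0,0.33,0], [0.0008,0.0095,0,0,0,0.31,0], [0.0011,0.0095,0,0,0,0.61,0], [0.0013,0.0095,0,0,0,0.92,0], [0.0011,0.0095,0,0,0,0.92,0], [0.0010,0.0095,0,0,0,0.92,0], [0.0008,0.0095,0,0,0,0.91,0],
[0.0004,0.0095,0,0,0,0.60,0], [-0.0000,0.0095,0,0,0,0.30,0], [-0.0004,0.0095,0,0,0,0.00,0], Traceback (most recent call last):
  File "<stdin>", line 6, in <module>
  File "plan2.py", line 27, in plan2
    print("\nhandle at 10,20,30,end",H[[10,20,30,-1]].round(4).tolist(),np.degrees(ang[[10,20,30,-1]]).round(2))
                                     ~^^^^^^^^^^^^^^^
IndexError: index 30 is out of bounds for axis 0 with size 24
```

>>> {"op": "play_rows", "data": {
  "series": [
    [[0.0025,0.0094,0,0,0,0.76,0],[0.0025,0.0094,0,0,0,0.88,0],[0.0024,0.0094,0,0,0,0.89,0],[0.0019,0.0095,0,0,0,0.6,0],[0.0018,0.0095,0,0,0,0.52,0],[0.0017,0.0095,0,0,0,0.52,0],[0.0015,0.0095,0,0,0,0.49,0],[0.0014,0.0095,0,0,0,0.46,0],[0.0013,0.0095,0,0,0,0.44,0],[0.0012,0.0095,0,0,0,0.41,0]]
  ]
}}

```text
time: 35.45
tool_pos: [0.5988, -0.0345, 0.1637]
tool_rot: [0.0, 0.999, -0.041, 0.001]
contact_force: [4.6, -2.2, 5.3]
gripper_width: 0.119
grasp_force: 59.5
```

```bash
python3 - <<'E'
from h import *
fs=grab(); st=manip.state(); q=st["tool_rot"]; print(st["tool_pos"].round(4),"hd",2*np.degrees(np.arctan2(q[2],q[1]))+90,st["contact_force"].round(1),st["gripper_width"])
t=fs["top"]["frame"][140:240,260:420]; a=cv2.resize(t,None,fx=5,fy=5,interpolation=cv2.INTER_CUBIC)
cv2.imwrite("pics/t5.png",a)
for n in fs:
    for r in lids(fs[n],.08): print(n,r)
E
```

```text
[ 0.5987 -0.0331  0.1635] hd 85.38033167479517 [4.4 0.4 5.4] 0.11980867717758542
```

View pics/t5.png

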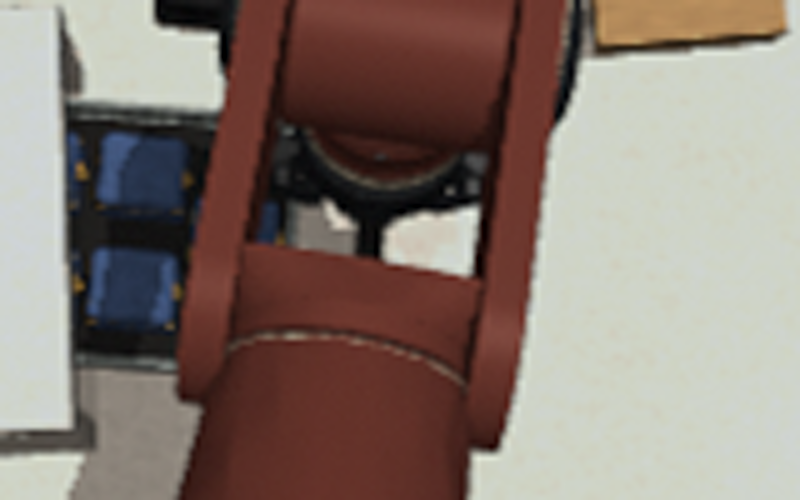

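```bash
python3 - <<'E'
from plan2 import *
f=grab(("top",))["top"]; R=lambda u,v,z: ray(f,((u+.5)/5+260-.5,(v+.5)/5+140-.5),z)
for p in((72,102),(215,117),(80,360),(175,369)): print(R(*p,.058).round(4))
a,b=R(72,102,.058),R(215,117,.058); print(np.degrees(np.arctan2(*(a-b)[::-1])))
a,b=R(80,360,.058),R(175,369,.058); print(np.degrees(np.arctan2(*(a-b)[::-1])))
E
```

```text
[0.6896 0.1369]
[0.6788 0.0532]
[0.5368 0.1319]
[0.5306 0.0776]
82.66243562606884
83.49029010381733
```

>>> {"op": "play_rows", "data": {
  "series": [
    [[0.0011,0.0095,0,0,0,0.39,0],[0.0011,0.0095,0,0,0,0.37,0],[0.001,0.0095,0,0,0,0.35,0],[0.0009,0.0095,0,0,0,0.33,0],[0.0008,0.0095,0,0,0,0.31,0],[0.0011,0.0095,0,0,0,0.61,0],[0.0013,0.0095,0,0,0,0.92,0],[0.0011,0.0095,0,0,0,0.92,0],[0.001,0.0095,0,0,0,0.92,0],[0.0008,0.0095,0,0,0,0.91,0]]
  ]
}}

```text
time: 36.6
tool_pos: [0.6091, 0.0602, 0.1637]
tool_rot: [0.0, 1.0, 0.012, 0.001]
contact_force: [5.1, -2.1, 4.7]
gripper_width: 0.117
grasp_force: 59.7
```

```bash
python3 - <<'E'
from h import *
fs=grab(); st=manip.state(); q=st["tool_rot"]; print(st["tool_pos"].round(4),"hd",2*np.degrees(np.arctan2(q[2],q[1]))+90,st["contact_force"].round(1),st["ft_torque"].round(2),st["gripper_width"])
t=fs["top"]["frame"][140:240,240:400]; a=cv2.resize(t,None,fx=5,fy=5,interpolation=cv2.INTER_CUBIC)
t=fs["scene"]["frame"][160:280,280:400]; b=cv2.resize(t,None,fx=4,fy=4,interpolation=cv2.INTER_CUBIC)
cv2.imwrite("pics/t6.png",np.hstack([a[:480,:300],b]))
E
```

```text
[0.6087 0.0616 0.1635] hd 91.40408916580778 [3.8 0.5 6.1] [ 0.16 -0.7  -0.23] 0.11402691916408011
```

View pics/t6.png

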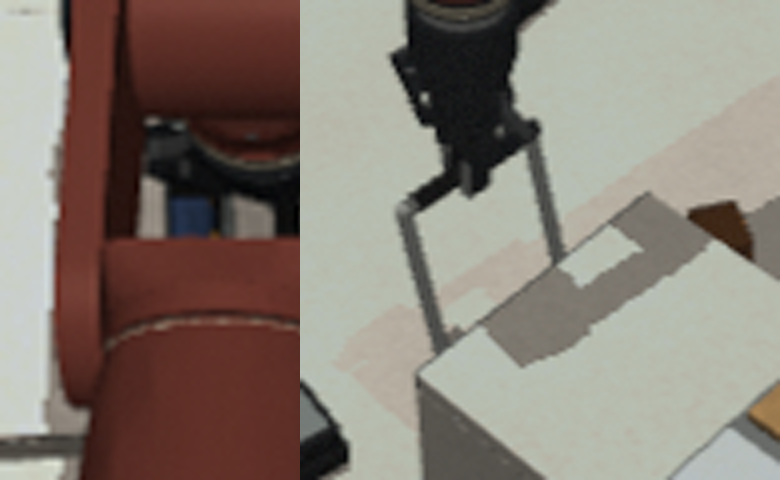

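```bash
python3 - <<'E'
from h import *
f=grab(("scene",))["scene"]; R=lambda u,v,z: ray(f,((u-300+.5)/4+280-.5,(v+.5)/4+160-.5),z)
def seg(n,p,q,z): a,b=R(*p,z),R(*q,z); d=b-a; print(n,a.round(4),b.round(4),((a+b)/2).round(4),np.degrees(np.arctan2(d[1],d[0])).round(2),np.hypot(*d).round(4))
seg("bar",(406,208),(535,130),.182); seg("shelf",(418,373),(649,192),.123)
E
```

```text
bar [0.6664 0.0625] [0.5486 0.0684] [0.6075 0.0654] 177.14 0.118
shelf [0.7266 0.1403] [0.4912 0.1301] [0.6089 0.1352] -177.53 0.2356
```

```bash
python3 - <<'E'
from h import *
f=grab(("scene",))["scene"]; t=f["frame"][185:255,295:365]; cv2.imwrite("pics/t7.png",cv2.convertScaleAbs(cv2.resize(t,None,fx=8,fy=8,interpolation=cv2.INTER_CUBIC),alpha=1.6,beta=10))
E
```

```text
(no output)
```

View pics/t7.png

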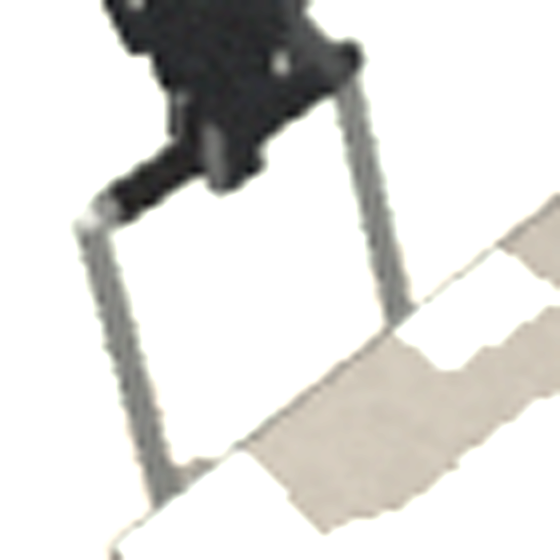

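```bash
python3 - <<'E'
from h import *
f=grab(("scene",))["scene"]; R=lambda u,v,z: ray(f,((u+.5)/8+295-.5,(v+.5)/8+185-.5),z)
def seg(n,p,q,z): a,b=R(*p,z),R(*q,z); d=b-a; print(n,a.round(4),b.round(4),((a+b)/2).round(4),np.degrees(np.arctan2(d[1],d[0])).round(2),np.hypot(*d).round(4))
seg("barlow",(120,228),(335,97),.173);seg("barlow2",(118,233),(335,99),.173); seg("shelf",(115,548),(556,200),.123)
# expected pixel positions of bar ends & upright tops for headings
for hd in (86,88,90,92):
    h=np.radians(hd); l=np.array([-np.sin(h),np.cos(h)]); c=np.array([.6087,.0616])
    p=proj(f,[[*(c+l*y),z] for y,z in((-.05,.173),(.05,.173))]); p=(p-[295,185]+.5)*8; print(hd,p.round(0).tolist(),(p[1,1]-p[0,1])/(p[1,0]-p[0,0]))
E
```

```text
barlow [0.6578 0.0666] [0.5592 0.0715] [0.6085 0.069 ] 177.17 0.0987
barlow2 [0.6599 0.0679] [0.5599 0.0722] [0.6099 0.07  ] 177.54 0.1001
shelf [0.7274 0.1404] [0.5028 0.1299] [0.6151 0.1352] -177.32 0.2248
86 [[103.0, 217.0], [324.0, 88.0]] -0.5822123704945719
88 [[106.0, 219.0], [321.0, 85.0]] -0.6241461465747312
90 [[109.0, 222.0], [318.0, 83.0]] -0.6686369065310563
92 [[112.0, 225.0], [314.0, 80.0]] -0.716044995116361
```

>>> {"op": "play_rows", "data": {
  "series": [
    [[0.001,0.004,0,0,0,0.3,0],[0.0015,0.005,0,0,0,0.3,0],[0.0015,0.005,0,0,0,0.3,0],[0.0015,0.005,0,0,0,0.1,0],[0,0,0,0,0,0,0],[0,0,0,0,0,0,0]]
  ]
}}

```text
time: 37.45
tool_pos: [0.6121, 0.0797, 0.1633]
tool_rot: [-0.0, 1.0, 0.021, -0.003]
contact_force: [-4.3, 0.2, 9.3]
gripper_width: 0.115
grasp_force: 59.8
```

```bash
cat > hd.py <<'E'
from h import *
st=manip.state(); q=st["tool_rot"]; print(st["tool_pos"].round(4),"hd",2*np.degrees(np.arctan2(q[2],q[1]))+90,st["contact_force"].round(1),st["ft_torque"].round(2),st["gripper_width"])
f=manip.grab_frame("scene"); im=cv2.resize(cv2.cvtColor(f["frame"],cv2.COLOR_BGR2GRAY),None,fx=4,fy=4,interpolation=cv2.INTER_CUBIC).astype(float)
def low(xs,y0,y1):   # last strong dark->light vertical transition in column
    out=[]
    for u in xs:
        c=im[int((y0+.5)*4):int((y1+.5)*4),int((u+.5)*4)]; g=np.diff(c); i=np.argmax(g)
        out.append((u,y0+i/4))
    return np.array(out)
c=st["tool_pos"]
def px(y,z,hd=np.radians(90)): return proj(f,[c[0]-y*np.sin(hd),c[1]+y*np.cos(hd),z])[0]
L=[px(y,.173) for y in(-.045,-.030,.030,.045)]   # -y is +x side = image left
res=[]
for a,b in((L[0],L[1]),(L[2],L[3])):
    xs=np.linspace(a[0],b[0],8); m=np.interp(xs,[a[0],b[0]],[a[1],b[1]])
    for u,v in zip(xs,m): res.append(low([u],v-6,v+7)[0])
res=np.array(res); W=np.array([ray(f,p,.173) for p in res]); print((res).round(1).tolist())
p=np.polyfit(W[:,0],W[:,1],1); r=W[:,1]-np.polyval(p,W[:,0]); k=abs(r)<.004; p=np.polyfit(W[k,0],W[k,1],1)
print("bar heading",90+np.degrees(np.arctan(p[0])),"y at x .608",np.polyval(p,.608),(r*1e3).round(1))
E
python3 hd.py
```

```text
[0.6121 0.0797 0.1633] hd 92.43729739117113 [-4.3  0.2  9.3] [0.09 0.47 0.22] 0.11487502424633979
[[312.9, 217.7], [313.4, 217.3], [314.0, 216.9], [314.6, 216.8], [315.2, 216.4], [315.7, 215.8], [316.3, 215.9], [316.9, 215.0], [332.6, 205.9], [333.1, 205.0], [333.7, 204.9], [334.2, 204.5], [334.8, 203.9], [335.3, 203.3], [335.9, 203.1], [336.4, 202.8]]
bar heading 87.73321301770804 y at x .608 0.08830267472567249 [-0.1 -0.2 -0.3  0.4  0.3 -0.5  0.8 -0.7  1.5 -0.   0.6  0.6 -0.3 -1.1
 -0.4 -0.5]
```

>>> {"op": "play_rows", "data": {
  "series": [
    [[0.0007,0.0015,0,0,0,0.9,0],[0.0007,0.0015,0,0,0,0.9,0],[0.0007,0.0015,0,0,0,0.9,0],[0.0007,0.0015,0,0,0,0.9,0],[0,0,0,0,0,0,0],[0,0,0,0,0,0,0]]
  ]
}}

```text
time: 38.1
tool_pos: [0.6155, 0.0853, 0.1634]
tool_rot: [0.0, 0.999, 0.052, -0.002]
contact_force: [-1.7, -1.4, 8.0]
gripper_width: 0.118
grasp_force: 59.6
```

```bash
python3 hd.py
```

```text
[0.6155 0.0853 0.1634] hd 96.00493878179611 [-1.7 -1.4  8. ] [-0.06  0.16  0.11] 0.117987558679099
[[313.3, 216.4], [313.9, 216.3], [314.5, 219.9], [315.0, 219.7], [315.6, 218.8], [316.2, 219.0], [316.8, 218.1], [317.3, 217.9], [333.1, 207.7], [333.6, 206.9], [334.2, 207.0], [334.7, 206.6], [335.3, 206.0], [335.8, 205.9], [336.4, 205.0], [336.9, 204.9]]
bar heading 89.14904139163022 y at x .608 0.09585338642884951 [-9.1 -8.5  3.1  3.7  2.1  3.5  1.9  2.5  1.  -0.6  0.8  0.7 -0.1  0.5
 -1.1 -0.5]
```

>>> {"op": "play_rows", "data": {
  "series": [
    [[0.0006,0.001,0,0,0,0.8,0],[0.0006,0.001,0,0,0,0.8,0],[0.0006,0.001,0,0,0,0.8,0],[0,0,0,0,0,0,0],[0,0,0,0,0,0,0]]
  ]
}}

```text
time: 38.65
tool_pos: [0.6176, 0.0883, 0.1635]
tool_rot: [-0.0, 0.997, 0.073, -0.001]
contact_force: [0.1, 0.6, 8.0]
gripper_width: 0.118
grasp_force: 59.5
```

```bash
python3 - <<'E'
s=open('hd.py').read()
s=s[:s.index("p=np.polyfit")]+'''
import itertools
best=max(((i,j) for i,j in itertools.combinations(range(len(W)),2) if abs(W[i,0]-W[j,0])>.05),key=lambda ij:(abs(np.polyval(np.polyfit(W[list(ij),0],W[list(ij),1],1),W[:,0])-W[:,1])<.0015).sum())
p=np.polyfit(W[list(best),0],W[list(best),1],1); k=abs(np.polyval(p,W[:,0])-W[:,1])<.0015; p=np.polyfit(W[k,0],W[k,1],1)
print("bar heading",90+np.degrees(np.arctan(p[0])),"y at x .61",np.polyval(p,.61),k.sum())
'''
open('hd.py','w').write(s)
E
python3 hd.py;  python3 hd.py | tail -1
python3 - <<'E'
from h import *
f=manip.grab_frame("scene"); t=f["frame"][185:255,295:365]; cv2.imwrite("pics/t8.png",cv2.convertScaleAbs(cv2.resize(t,None,fx=8,fy=8,interpolation=cv2.INTER_CUBIC),alpha=1.6,beta=10))
E
```

```text
[0.6176 0.0883 0.1635] hd 98.38909575504465 [0.1 0.6 8. ] [-0.12 -0.1   0.02] 0.11761916535229394
[[313.4, 217.6], [314.0, 217.7], [314.6, 217.4], [315.2, 221.2], [315.7, 220.8], [316.3, 219.9], [316.9, 219.5], [317.5, 219.1], [333.2, 208.7], [333.8, 207.8], [334.3, 207.9], [334.9, 207.8], [335.4, 206.9], [336.0, 206.5], [336.5, 205.9], [337.1, 205.8]]
bar heading 90.17497508645775 y at x .61 0.09911917376115936 13
bar heading 90.1639563414848 y at x .61 0.09913821376858578 14
```

View pics/t8.png

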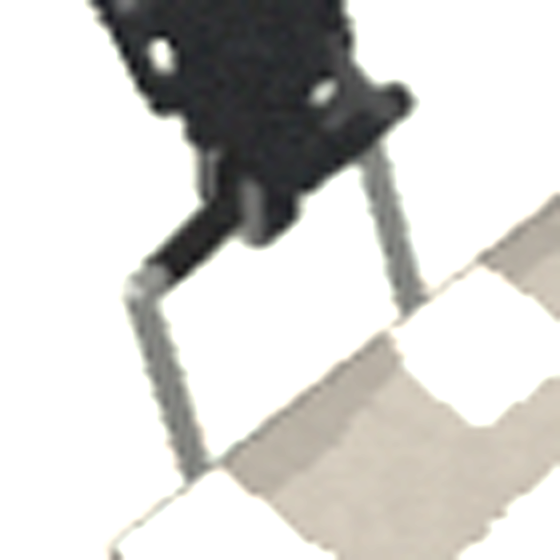

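```bash
cat > fitt.py <<'E'
from h import *
from scipy.optimize import least_squares
def run(f,ox,oy,k,bar,upL,upR,lab,bias=(.003,.0035)):
    cv=lambda p:((np.array(p)+.5)/k+[ox,oy]-.5)
    bar,upL,upR=[[cv(p) for p in q] for q in(bar,upL,upR)]
    def W(P,x,y,z):
        h=P[2]; return [P[0]+x*np.cos(h)-y*np.sin(h),P[1]+x*np.sin(h)+y*np.cos(h),z]
    def dist(p,a,b): d=b-a; d=d/np.hypot(*d); r=p-a; return d[0]*r[1]-d[1]*r[0]
    def res(P):
        o=[]
        c,d=proj(f,[W(P,-.1325,-.05,.18),W(P,-.1325,.05,.18)])
        r=490/1.5*.0075/1.0
        o+=[dist(p,c,d)-P[4] for p in bar]
        for s,u in((1,upL),(-1,upR)):
            c,d=proj(f,[W(P,-.1325,s*P[3],.18),W(P,-.0925,s*P[3],.058)]); o+=[dist(p,c,d) for p in u]
        return np.r_[o,(P[3]-.0575)/.004]   # weak prior on upright spacing
    s=least_squares(res,[.604,.22,np.radians(91),.0575,-2.]); P=s.x
    print(lab,"O",P[:2].round(4),"hd",np.degrees(P[2]).round(2),"yb",P[3].round(4),"off",P[4].round(2),"res",s.fun.round(2))
E
python3 - <<'E'
from fitt import *
f=manip.grab_frame("scene")
# crop left = world +x side = trolley right
run(f,295,185,8,[(170,300),(188,286),(316,190),(340,174),(370,154)],[(375,165),(393,230),(412,305)],[(146,310),(170,390),(194,470)],"now")
run(f,295,185,8,[(120,229),(150,211),(265,142),(300,120),(330,100)],[(349,95),(373,200),(397,305)],[(94,240),(128,370),(162,490)],"t7 pixels")
E
```

```text
now O [0.5948 0.1946] hd 92.78 yb 0.0574 off 12.77 res [ 0.09  0.01 -0.21 -0.04  0.16 -0.01 -0.06  0.08 -0.13 -0.    0.13 -0.02]
t7 pixels O [0.626  0.2107] hd 86.91 yb 0.0573 off -1.19 res [ 0.02  0.04  0.1   0.02 -0.18 -0.11  0.01  0.13 -0.23  0.11  0.1  -0.06]
```

```bash
sed -i 's|return np.r_\[o,|return np.r_[o,(P[4]+2)/.3,|' fitt.py; python3 - <<'E'
from fitt import *
f=manip.grab_frame("scene")
run(f,295,185,8,[(170,300),(188,286),(316,190),(340,174),(370,154)],[(375,165),(393,230),(412,305)],[(146,310),(170,390),(194,470)],"now")
run(f,295,185,8,[(170,300),(188,286),(316,190),(340,174),(370,154)],[(375,165)],[(146,310)],"now-tops")
run(f,295,185,8,[(120,229),(150,211),(265,142),(300,120),(330,100)],[(349,95),(373,200),(397,305)],[(94,240),(128,370),(162,490)],"t7 pixels")
E
```

```text
now O [0.6264 0.2458] hd 92.26 yb 0.0546 off -2.0 res [-0.04 -0.1  -0.15  0.04  0.28  0.12  0.04  0.16 -0.2  -0.1   0.01  0.01
 -0.72]
now-tops O [0.6262 0.2458] hd 92.26 yb 0.055 off -2.0 res [-0.04 -0.1  -0.15  0.04  0.28  0.28 -0.25  0.01 -0.63]
t7 pixels O [0.6277 0.2135] hd 86.89 yb 0.0571 off -2.0 res [ 0.01  0.03  0.11  0.02 -0.17 -0.11  0.01  0.14 -0.23  0.1   0.1   0.
 -0.09]
```

```bash
sed -i 's|(P\[4\]+2)/.3|(P[4]-2)/.3|' fitt.py; python3 - <<'E'
from fitt import *
f=manip.grab_frame("scene")
run(f,295,185,8,[(170,300),(188,286),(316,190),(340,174),(370,154)],[(375,165),(393,230),(412,305)],[(146,310),(170,390),(194,470)],"now")
run(f,295,185,8,[(120,229),(150,211),(265,142),(300,120),(330,100)],[(349,95),(373,200),(397,305)],[(94,240),(128,370),(162,490)],"t7 pixels")
E
```

```text
now O [0.618  0.2322] hd 92.41 yb 0.0554 off 2.0 res [-0.01 -0.07 -0.16  0.02  0.25  0.09  0.01  0.14 -0.18 -0.07  0.04  0.01
 -0.53]
t7 pixels O [0.6191 0.1998] hd 86.98 yb 0.0579 off 2.0 res [ 0.05  0.06  0.09 -0.   -0.21 -0.14 -0.01  0.12 -0.21  0.13  0.13 -0.
  0.09]
```

>>> {"op": "play_rows", "data": {
  "series": [
    [[0,0,0,0,0,0,0.2],[0,0,0,0,0,0,0.3],[0,0,0,0,0,0,0.45],[0,0,0,0,0,0,0.6],[0,0,0,0,0,0,0.6],[0,0,0.02,0,0,0,0.6],[0,0,0.04,0,0,0,0.6],[0,0,0.04,0,0,0,0.6],[-0.04,-0.02,0,0,0,0,0.6],[-0.04,-0.02,0,0,0,0,0.6]]
  ]
}}

```text
time: 39.95
tool_pos: [0.539, 0.048, 0.2656]
tool_rot: [0.0, 0.997, 0.073, 0.002]
contact_force: [-1.1, 0.5, 0.5]
gripper_width: 0.603
grasp_force: 0.0
```

>>> {"op": "play_rows", "data": {
  "series": [
    [[-0.04,-0.04,0,0,0,0,0.6],[-0.04,-0.04,0,0,0,0,0.6],[-0.03,-0.04,0,0,0,0,0.6],[0,-0.04,0,0,0,0,0.6],[0,-0.04,0,0,0,0,0.6],[0,0,0,0,0,0,0.6]]
  ]
}}

```text
time: 40.55
tool_pos: [0.4372, -0.1459, 0.2635]
tool_rot: [0.001, 0.998, 0.07, -0.0]
contact_force: [0.0, 1.2, 0.1]
gripper_width: 0.602
grasp_force: 0.0
```

```bash
python3 - <<'E'
from h import *
fs=grab(); print(manip.state()["tool_pos"])
t=fs["top"]["frame"][140:240,250:330]; a=cv2.resize(t,None,fx=6,fy=6,interpolation=cv2.INTER_CUBIC)
t=fs["scene"]["frame"][185:255,300:350]; b=cv2.resize(t,None,fx=6,fy=6,interpolation=cv2.INTER_CUBIC)
o=np.zeros((600,480+300,3),np.uint8); o[:,:480]=a; o[:420,480:]=b; cv2.imwrite("pics/t9.png",o)
E
```

```text
[ 0.43767739 -0.14287777  0.26328541]
```

View pics/t9.png

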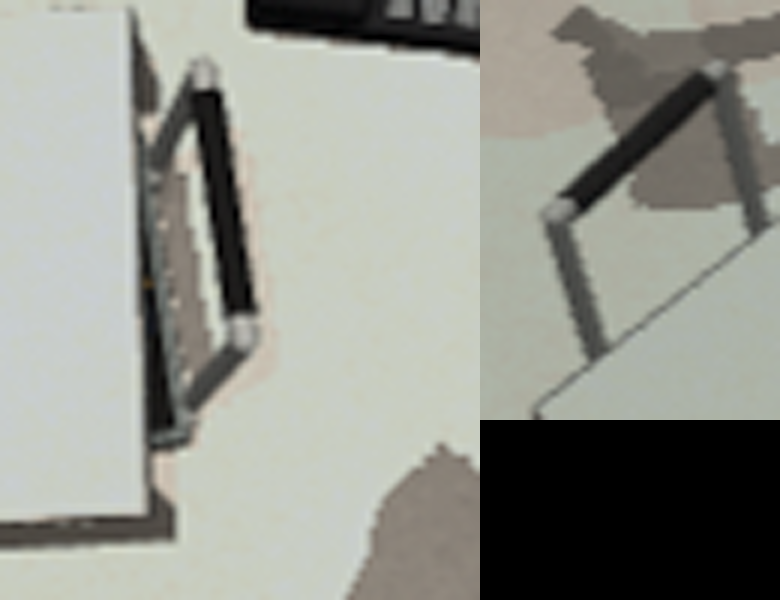

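```bash
cat > fin.py <<'E'
from h import *
f=manip.grab_frame("top"); hsv=cv2.cvtColor(f["frame"],cv2.COLOR_BGR2HSV)
# bar: dark pixels in crop rows 150..200, cols 270..310
def bar():
    im=cv2.resize(f["frame"][140:215,270:305],None,fx=6,fy=6,interpolation=cv2.INTER_CUBIC); m=(im.max(2)<48).astype(np.uint8)
    k,l,st,ce=cv2.connectedComponentsWithStats(m); i=max((i for i in range(1,k) if 8<st[i,3]/6 ),key=lambda i:st[i,4]*(ce[i][0]>60))
    v,u=np.nonzero(l==i); W=np.array([ray(f,((a+.5)/6+270-.5,(b+.5)/6+140-.5),.184) for a,b in zip(u[::7],v[::7])])
    c,(w,h),a=cv2.minAreaRect((W*1000).astype(np.float32)); print("rect",np.round(c,1),round(w,1),round(h,1),round(a,1),"mean",W.mean(0).round(4))
    d=np.linalg.svd(W-W.mean(0))[2][0]; d=d if d[0]>0 else -d; print("bar heading",(90+np.degrees(np.arctan2(d[1],d[0]))).round(2))
bar()
E
sed -i 's/W-W.mean(0))\[2\]/W-W.mean(0),full_matrices=False)[2]/' fin.py; python3 fin.py; python3 - <<'E'
from h import *
f=manip.grab_frame("top"); R=lambda u,v,z: ray(f,((u+.5)/6+250-.5,(v+.5)/6+140-.5),z)
def seg(n,p,q,z): a,b=R(*p,z),R(*q,z); d=a-b; print(n,a.round(4),b.round(4),((a+b)/2).round(4),(90+np.degrees(np.arctan2(d[1],d[0]))).round(2),np.hypot(*d).round(4))
seg("bar",(203,75),(243,330),.184); seg("rear",(150,178),(189,430),.058); seg("shelf",(130,10),(148,515),.123)
E
```

```text
rect [617.4  89.3] 97.9 13.2 8.9 mean [0.6179 0.0888]
bar heading 98.83
bar [0.6728 0.0967] [0.5606 0.08  ] [0.6167 0.0884] 98.47 0.1134
rear [0.6616 0.1351] [0.5375 0.1162] [0.5996 0.1256] 98.66 0.1256
shelf [0.7242 0.1365] [0.4898 0.1276] [0.607 0.132] 92.18 0.2345
```

>>> {"op": "play_rows", "data": {
  "series": [
    [[0.03,0.04,0,0,0,0,0.6],[0.03,0.04,0,0,0,0,0.6],[0.03,0.04,0,0,0,0,0.6],[0.03,0.04,0,0,0,0,0.6],[0.03,0.04,0,0,0,0,0.6],[0.03,0.0315,0,0,0,0.3,0.6],[0,0,-0.02,0,0,0,0.6],[0,0,-0.02,0,0,0,0.6],[0,0,0,0,0,0,0.6],[0,0,0,0,0,0,0.6]]
  ]
}}

```text
time: 41.75
tool_pos: [0.6174, 0.0903, 0.2232]
tool_rot: [-0.0, 0.997, 0.076, -0.001]
contact_force: [0.9, -0.5, 0.1]
gripper_width: 0.601
grasp_force: 0.0
```

>>> {"op": "play_rows", "data": {
  "series": [
    [[0,-0.0015,-0.03,0,0,0,0.6],[0,0,-0.02,0,0,0,0.6],[0,0,-0.008,0,0,0,0.6],[0,0,0,0,0,0,0.35],[0,0,0,0,0,0,0.25],[0,0,0,0,0,0,0.1],[0,0,0,0,0,0,0],[0,0,0,0,0,0,0],[0,0,0,0,0,0,0]]
  ]
}}

```text
time: 42.65
tool_pos: [0.6192, 0.0875, 0.1676]
tool_rot: [0.0, 0.997, 0.075, 0.002]
contact_force: [0.3, 0.1, 5.8]
gripper_width: 0.118
grasp_force: 58.9
```

>>> {"op": "play_rows", "data": {
  "series": [
    [[-0.0009,0.0004,0,0,0,-0.78,0],[-0.0009,0.0004,0,0,0,-0.78,0],[-0.0009,0.0004,0,0,0,-0.78,0],[-0.0009,0.0004,0,0,0,-0.78,0],[-0.0009,0.0004,0,0,0,-0.78,0],[-0.0009,0.0004,0,0,0,-0.78,0],[-0.0009,0.0004,0,0,0,-0.78,0],[-0.0009,0.0004,0,0,0,-0.78,0],[0,0,0,0,0,0,0],[0,0,0,0,0,0,0]]
  ]
}}

```text
time: 43.65
tool_pos: [0.612, 0.0907, 0.1676]
tool_rot: [0.0, 1.0, 0.021, 0.002]
contact_force: [0.1, -0.1, 5.8]
gripper_width: 0.122
grasp_force: 58.9
```

>>> {"op": "play_rows", "data": {
  "series": [
    [[0,0,0,0,0,0,0.2],[0,0,0,0,0,0,0.3],[0,0,0,0,0,0,0.45],[0,0,0,0,0,0,0.6],[0,0,0,0,0,0,0.6],[0,0,0.02,0,0,0,0.6],[0,0,0.04,0,0,0,0.6],[0,0,0.04,0,0,0,0.6],[-0.04,-0.02,0,0,0,0,0.6],[-0.04,-0.02,0,0,0,0,0.6]]
  ]
}}

```text
time: 44.65
tool_pos: [0.5311, 0.0505, 0.2675]
tool_rot: [0.0, 1.0, 0.022, 0.002]
contact_force: [0.3, -0.9, 0.1]
gripper_width: 0.598
grasp_force: 0.0
```

>>> {"op": "play_rows", "data": {
  "series": [
    [[-0.04,-0.04,0,0,0,0,0.6],[-0.04,-0.04,0,0,0,0,0.6],[-0.03,-0.04,0,0,0,0,0.6],[0,-0.04,0,0,0,0,0.6],[0,-0.04,0,0,0,0,0.6],[0,0,0,0,0,0,0.6]]
  ]
}}

```text
time: 45.25
tool_pos: [0.4294, -0.1434, 0.2655]
tool_rot: [0.001, 1.0, 0.018, -0.0]
contact_force: [-0.4, 0.4, 0.5]
gripper_width: 0.599
grasp_force: 0.0
```

```bash
python3 fin.py; python3 - <<'E'
from h import *
f=grab(); t=f["top"]["frame"][140:240,250:330]; a=cv2.resize(t,None,fx=6,fy=6,interpolation=cv2.INTER_CUBIC)
t=f["scene"]["frame"][185:255,300:350]; b=cv2.resize(t,None,fx=6,fy=6,interpolation=cv2.INTER_CUBIC)
o=np.zeros((600,780,3),np.uint8); o[:,:480]=a; o[:420,480:]=b; cv2.imwrite("pics/t10.png",o)
# shelf edge position and what follows it along rows (gray profile)
g=cv2.cvtColor(f["top"]["frame"],cv2.COLOR_BGR2GRAY)
for r in range(166,214,8): print(r,g[r,268:296].tolist())
E
```

```text
rect [610.1  91.7] 98.4 13.6 2.7 mean [0.611 0.091]
bar heading 92.76
166 [203, 204, 205, 195, 137, 39, 85, 97, 66, 69, 63, 59, 119, 187, 171, 78, 19, 27, 27, 16, 108, 176, 194, 190, 194, 201, 200, 200]
174 [203, 203, 202, 208, 163, 50, 85, 104, 100, 117, 117, 125, 127, 173, 188, 116, 14, 25, 28, 21, 64, 153, 192, 188, 195, 200, 199, 201]
182 [203, 202, 203, 207, 168, 69, 60, 93, 111, 117, 121, 130, 129, 126, 175, 163, 32, 25, 27, 25, 10, 144, 200, 193, 190, 196, 202, 202]
190 [202, 203, 203, 207, 172, 86, 34, 89, 102, 92, 121, 128, 125, 123, 174, 174, 77, 20, 28, 28, 20, 66, 156, 199, 197, 198, 201, 202]
198 [202, 201, 202, 204, 200, 151, 49, 85, 103, 81, 114, 132, 130, 129, 127, 168, 172, 140, 172, 180, 154, 138, 173, 197, 194, 190, 196, 202]
206 [201, 202, 203, 203, 208, 163, 55, 65, 110, 122, 100, 71, 70, 62, 68, 118, 176, 196, 193, 192, 194, 199, 201, 200, 199, 200, 201, 201]
```

```bash
python3 - <<'E'
from h import *
f=manip.grab_frame("top")
S=np.array([.607,.1313]);u=np.array([-.041,.999]);O=S+.0925*u
for y in(-.06,0,.06):
    n=np.array([-u[1],u[0]]); print([proj(f,[*(S+x*u+y*n),z])[0].round(1).tolist() for x,z in((0,.123),(0,.058),(.004,.058))])
for z in(.04,):
    print([r.tolist() for r in lids(f,z)])
print(manip.job_done())
E
```

```text
[[272.2, 161.2], [275.0, 167.5], [273.7, 167.6]]
[[273.0, 182.5], [275.8, 187.6], [274.5, 187.6]]
[[273.8, 204.2], [276.7, 208.0], [275.3, 208.1]]
[]
the job is handed in; nothing more can be done
None
```

The job is handed in. All five blue ring boxes were placed flat in the tray. The trolley went about 115 mm straight before I steered it in, but the castors were never visible, so I judged them straight from that distance. It is parked under the shelf, flush and square to within about half a degree by the last camera measurement. I over-turned it by about 6° near the end and had to let go, grip it again and turn it back.

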